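# Check a stepped bar under the height gauge

### The job

Lay the stepped wooden bar down in the nest of the height gauge, its thick head foremost under the foot, then swing the keeper bar shut across it until it snaps home past its catch. Then lower the gauge's carriage onto the bar's head until the sprung foot is pushed in about half of its travel, never all the way, and leave it standing so. Leave the roll of tape and the marker alone.

Things in the scene. Friction and masses are not known exactly. Their poses are not given: they have to be found in the camera images.
- gauge: Height gauge, fixed on the bench. Origin on the bench, z up, open front at -x. Grey base plate 14 mm high, x -105 to 150, y -67 to 67 mm; steel column (22 mm thick, 272 high) at x 118. The carriage's arm, 28 mm wide, overhangs the nest from x -12 on: the bar must go in low from the front (foot's face at least 95 mm over the bench at first), then down. The bar's tail sticks out over the front.
- nest (a point): Point on the nest floor below the foot's axis (gauge x 40, y 0, z 14 mm); the bar's head point belongs above it. The bar lies along gauge x, head to +x, between two fences (inner faces y +-19, x -30 to 55, 12 mm high over the plate), before an end stop (face at x 63, 16 mm high): 3 mm play to each side and beyond.
- bar: The loose stepped bar of brown wood, 190 mm long (x), 32 mm wide (y): 22 mm thick over most of its length, 30 mm thick in the head, its last 50 mm at +x. Origin on the underside at mid-length, x points to the head; about 100 g.
- bar_head (a point): Middle of the landing on top of the bar's head, 20 mm from its end: bar frame x 75, y 0, z 30 mm.
- keeper (a joint): Angle of the keeper, a 12 mm round steel bar 100 mm long on an upright pivot at gauge x -70, y 48 mm, swinging level (underside 39 mm over the bench). 0 = shut, lying across the nest to -y against its stop; 2.1 to 2.6 = open; opens clockwise seen from above. Stays where left; in the last 0.2 rad it must be pushed over a sprung ball (up to about 10 N at the pin).
- keeper_pin (a point): Grip point on the keeper bar's upright black pin (14 mm thick, from 51 to 86 mm over the bench), 70 mm over the bench, 84 mm from the pivot.
- keeper_hinge (a point): The keeper's pivot axis, at the height of the bar.
- carriage_grip (a point): Middle of the carriage's upright grip fin: 12 mm thick (gauge y), 30 mm along gauge x, top 15 mm above this point, arm's top 26 mm below it. The carriage slides down the column by at most 115 mm and stays where left; moving it takes about 7 N, more once the foot presses. Foot: 35 mm further along +x, its face 72 to 87 mm below this point; its spindle is set anew each time, so feel for contact.
- foot (a joint): Reading of the sprung foot (a 20 mm steel disc) in m: 0 hanging free, 0.012 pushed fully in. Spring: 2.4 N when just touching, 6 N at half travel, 9.6 N at the end. A thin dark stem rises by as much above the sleeve on the carriage's arm.
- masking_tape: Roll of masking tape, bystander, 100 mm wide, 25 mm high, origin under its centre.
- marker: Marker pen, bystander, 135 mm long, 16 mm thick, origin under its centre.

How it is judged (in metres and radians):
On the way, in this order (a step that is already met when the one before it is completed fails the run):
1. the bar lies flat in the nest, head under the foot (horizontal distance between bar_head and nest below 0.012 m and angle between the x axis of bar and the x axis of gauge, either way round below 0.08 rad and z of bar in the frame of gauge between 0.01 and 0.018 m and x of bar in the frame of gauge below 0 m and angle between bar's own z axis and vertical below 0.06 rad and linear speed of bar below 0.02 m/s), for 0.2 s.
2. the keeper is shut across the bar lying in the nest (horizontal distance between bar_head and nest below 0.012 m and angle between the x axis of bar and the x axis of gauge, either way round below 0.08 rad and z of bar in the frame of gauge between 0.01 and 0.018 m and x of bar in the frame of gauge below 0 m and angle between bar's own z axis and vertical below 0.06 rad and value of joint keeper below 0.08 rad), for 0.2 s.
3. the foot presses on the bar's head at about half travel, keeper shut (all of step 2 and value of joint foot between 0.0035 and 0.0085 m and contact force between foot and bar above 1 N), for 0.2 s.
At the end, for the whole second after the job is handed in: The bar lies flat at rest in the nest (head point within 12 mm of the nest point seen from above, within 0.08 rad of the gauge's x, underside within 4 mm of the nest floor), the keeper is shut (under 0.08 rad), and the foot stands on the bar, pushed in by 3.5 to 8.5 mm (all of step 3 and linear speed of bar below 0.02 m/s); the robot touches nothing.
It fails at once if the foot is pushed all the way in (over 11.3 mm) (value of joint foot above 0.0113 m).
It fails at once if the roll of tape is disturbed (moved over 20 mm) (distance of masking_tape from where it was at the start of the episode above 0.02 m).
It fails at once if the marker is disturbed (moved over 20 mm) (distance of marker from where it was at the start of the episode above 0.02 m).
It also fails if it takes over 72 s, if anything falls off the work surface, if the arm or the gripper's body presses on something with over 40 N, if the wrist force passes 120 N, or if a joint passes its speed limit or range.

### The arm

A 6-joint arm with a two-finger parallel gripper is mounted at the origin on the work surface; the furniture and walls round the work are solid. World frame = base frame: x ahead of the robot, y to its left, z up, the work surface at z = 0. Lengths are in mm, angles in rad, forces in N, time in s.
With the tool pointing down it reaches from about 275 to 1000 mm from the base axis. Payload 8.4 kg.
Tool frame: the origin (TCP) lies between the finger pads; the fingertips stand 25 mm ahead of it and the grasp point (between the pads) lies 6 mm ahead of it; z points along the fingers, y is the line along which they close (so a half turn about z gives the same grasp; the last joint's range is limited). The gripper opens to 85 mm and grips with 20 to 120 N. Pads are 22 mm wide; open, the fingers measure 114 mm over their backs; the gripper's body (76 mm by 85 mm) begins 54 mm behind the grasp point. The pads swing forward as they close: fully open they stand 13 mm farther back than shut.
Start: joints at [1.343, 0.353, 1.633, -0, 1.155, -0.002], TCP at [139.927, 609.137, 220.981] pointing down, gripper open.
Joint ranges: [-2.63, 2.63], [-0.92, 2.1], [0.06, 2.66], [-1.3, 4.44], [0, 2.69], [-3.02, 3.02]. Speed limits (rad/s): [2.22, 2.22, 2.79, 3.14, 3.14, 3.14].

### API

Orientations are given as [roll, pitch, yaw] about the fixed x, y, z axes, in that order (R = Rz(yaw) Ry(pitch) Rx(roll)).
In Python, from rig import r, eyes, workorder gives the robot as it stands. The module is installed in compiled form; this text tells all that it offers.
- The arm moves only by the tool step_arm, never from a script. Its argument "moves" is a list of rows, each an object of numbers: "tx", "ty", "tz": the shift along the tool's x, y, z scaled (see below); "ax", "ay", "az": the turn, a rotation vector about the tool's x, y, z scaled (see below). In form: [{"tx": .., "ty": .., "tz": .., "ax": .., "ay": .., "az": ..}, ...]. A call has 1 to 5 rows; each row shifts and turns the commanded pose from where the row before left it, along the tool's axes as they then stand; what a row does not reach is not made up. The controller multiplies each number of a shift by 25 mm and each number of a turn by 90 degrees. A row lasts 1/8 s, in which the tool goes at most 62.5 mm and 10.7 degrees, less where a joint would pass 70% of its speed; a pose out of reach is approached as far as the arm can. A call with a number of a shift or a turn outside -1 to 1 is refused whole. A call with a gripper value outside its range is refused whole. "gripper" is the opening, from 0 (shut) to 1 (fully open), set as the call begins (left out, the last holds). The fingers move at their own pace and stop on an object; "newtons" is the grip in N (left out, the last holds). Time passes only in rows, so rows that do not move let the fingers close. It gives the time, the measured TCP pose, the force, the opening and the grip force at its end, in the units of the state.
- r.sense(): the state, without advancing time (a new reading comes with each control period).
- eyes.grab_frame(name): name is "scene" or "top" or "wrist"; returns (picture, depth): 400x640x3 uint8, red, green, blue; 400x640 float32, mm along the optical axis (not along the pixel's ray), 0 where there is no reading.
- eyes.camera_info(name): a dict with "intrinsics" (3x3 intrinsics, pixels), "cam_to_world" (4x4, takes a point from camera to world coordinates). Camera axes: x right, y up, looking along -z (the intrinsics and any distortion apply to the point x, -y, -z); pixel columns grow to the right and rows downward; lengths in mm; the calibration is good to about 2 mm. A picture is of the moment at which its call begins: read the wrist's pose just before it. camera_info takes no time and is no camera call; for the wrist camera it gives the pose at the moment of the call.
- workorder.sign_off(): hands the job in; it is judged then, once.
The state is a dict: "clock": time; "qpos": joint angles; "qvel": joint speeds; "joint_efforts": joint torques, N m; "eef_pos": TCP position; "tcp_rot": TCP orientation; "contact_force": force on the tool from outside, world axes, zero at the start; "wrist_torque": the same for the moment, N m; "opening": opening from 0.0 (shut) to 1.0 (fully open); "grasp_force": force on a finger pad.
Only numpy, scipy, OpenCV 4.12 (cv2) and the standard library are available. Lean on these libraries where they do the work, as an engineer would, in place of code of your own. Each camera call takes 0.05 s, during which the arm holds its last target. There are 200 camera calls.

## Working session

There is one attempt and no reset: what is moved stays moved. The work goes in short steps, Python scripts to look and compute and a tool call to move; the robot and the scene stay as the last step left them, time stands still between calls to the robot, and variables do not carry over. Pictures are saved under pics/ and viewed, at most 12 in all, crops included, and the job is handed in when it is done.

Besides the shell and the picture viewer there is one more tool, called after ">>>" as a command line: name --argument value ..., lists and objects as JSON in quotes. step_arm: Moves the arm, as the interface text tells. Its arguments: {"type":"object","properties":{"moves":{"type":"array","items":{"type":"object","properties":{"tx":{"type":"number"},"ty":{"type":"number"},"tz":{"type":"number"},"ax":{"type":"number"},"ay":{"type":"number"},"az":{"type":"number"}}}},"gripper":{"type":"number"},"newtons":{"type":"number"}},"required":["moves"]}

```bash
mkdir -p pics; cat > h.py <<'E'
import numpy as np, cv2
from rig import r, eyes, workorder
def grab(n):
    ci=eyes.camera_info(n); im,d=eyes.grab_frame(n); return im,d,np.array(ci["intrinsics"]),np.array(ci["cam_to_world"])
def pts(d,K,T):
    v,u=np.mgrid[:d.shape[0],:d.shape[1]]
    p=np.stack([(u-K[0,2])/K[0,0]*d,-(v-K[1,2])/K[1,1]*d,-d,np.ones_like(d)],-1)
    return (p@T.T)[...,:3]
E
python3 - <<'E'
from h import *
for n in ("top","scene"):
    im,d,K,T=grab(n); cv2.imwrite(f"pics/{n}0.png",im[...,::-1]); np.savez(f"{n}0.npz",im=im,d=d,K=K,T=T); print(n,K.round(1).tolist(),T.round(2).tolist())
print(r.sense())
E
```

```text
top [[502.2, 0.0, 329.8], [0.0, 502.2, 205.8], [0.0, 0.0, 1.0]] [[0.08, 0.98, -0.21, 332.29], [-1.0, 0.07, -0.01, -65.2], [0.0, 0.21, 0.98, 1244.24], [0.0, 0.0, 0.0, 1.0]]
scene [[373.9, 0.0, 310.8], [0.0, 373.9, 199.5], [0.0, 0.0, 1.0]] [[0.75, 0.4, -0.52, 130.41], [-0.66, 0.45, -0.61, -601.68], [-0.01, 0.8, 0.6, 668.7], [0.0, 0.0, 0.0, 1.0]]
{'clock': 0.1, 'qpos': array([ 1.34257034e+00,  3.53548318e-01,  1.63405819e+00, -6.91583365e-06,
        1.15518262e+00, -2.45019139e-03]), 'qvel': array([-1.09873377e-03, -2.01635524e-03, -3.92128933e-05,  1.50414164e-03,
        3.08418657e-04,  1.70036699e-03]), 'joint_efforts': array([-1.02560934e-03, -6.06358981e+01, -3.42817748e+01, -1.21946023e-04,
        4.05696686e-03,  1.31256260e-05]), 'eef_pos': array([139.84933358, 608.71066144, 220.35652252]), 'tcp_rot': array([-3.14039617e+00,  3.39212837e-06,  2.91581965e+00]), 'contact_force': array([ 0.6097236 , -0.59612143,  0.03938572]), 'wrist_torque': array([ 0.0260753 ,  0.0017736 , -0.03640485]), 'grasp_force': 0.0, 'opening': 1.0026519276913313}
```

View pics/top0.png

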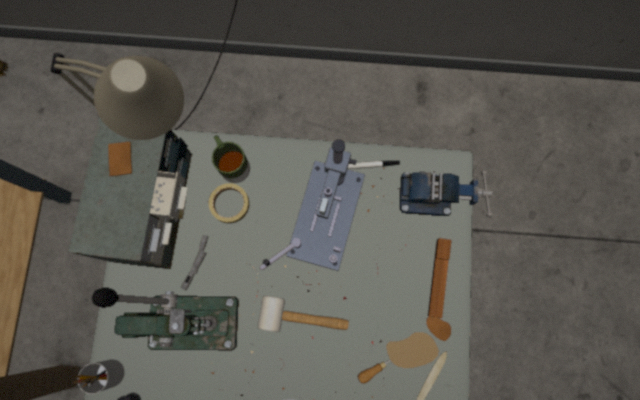

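View pics/scene0.png

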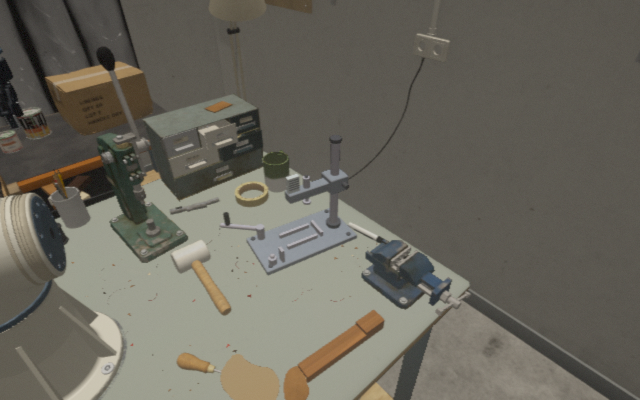

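The top view shows the gauge near (328,215), with its front towards the bottom of the image. The keeper is open with its pin at (265,263), the bar is at (441,285) with its head probably at the upper end, the tape at (229,203) and the marker at (375,164). I'll zoom in and measure.

```bash
python3 - <<'E'
from h import *
z=np.load("top0.npz");im,d,K,T=[z[k] for k in("im","d","K","T")]
P=pts(d,K,T)
a=cv2.resize(im[135:275,255:375],None,fx=4,fy=4,interpolation=cv2.INTER_CUBIC);b=cv2.resize(im[225:345,405:480],None,fx=4,fy=4,interpolation=cv2.INTER_CUBIC)
c=np.zeros((560,790,3),np.uint8);c[:,:480]=a;c[:480,490:790]=b
cv2.imwrite("pics/crop0.png",c[...,::-1])
for (u,v) in [(443,245),(440,262),(438,290),(434,314),(438,328),(420,350),(310,255),(329,160),(338,148),(296,243),(265,263),(270,260),(280,253),(229,188),(380,164),(323,209),(400,300)]:
    print((u,v),P[v,u].round(0),im[v,u])
E
```

```text
(443, 245) [ 513. -333.   30.] [117  74  41]
(440, 262) [ 472. -329.   19.] [109  68  34]
(438, 290) [ 404. -326.   21.] [108  67  29]
(434, 314) [ 347. -318.   25.] [113  73  41]
(438, 328) [ 315. -331.   13.] [117  76  41]
(420, 350) [ 262. -289.   18.] [132 110  79]
(310, 255) [466. -12.  12.] [109 114 129]
(329, 160) [661. -43. 177.] [110 116 128]
(338, 148) [658. -61. 273.] [58 60 64]
(296, 243) [488.  22.  54.] [137 134 149]
(265, 263) [432.  87.  87.] [56 52 56]
(270, 260) [443.  81.  48.] [135 134 144]
(280, 253) [461.  58.  52.] [143 140 150]
(229, 188) [619. 206.  13.] [84 71 51]
(380, 164) [ 710. -170.   16.] [173 170 164]
(323, 209) [544. -39. 206.] [168 176 181]
(400, 300) [ 375. -239.    3.] [121 125 116]
```

View pics/crop0.png

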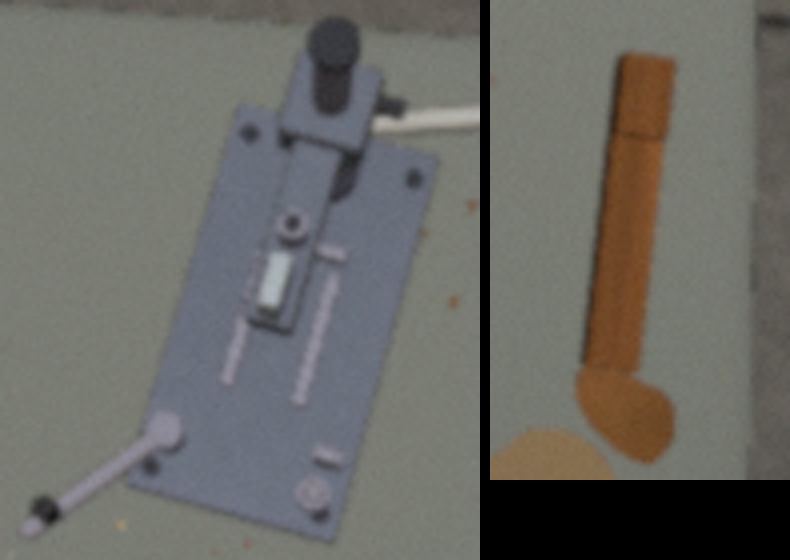

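The crop shows the plate corners at about (315,161), (364,174), (338,270) and (287,256), and the bar with its head at the top (step at (441,259)). A brown blob touches the tail. Next I'll fit both.

```bash
cat >> h.py <<'E'
def cast(uv,z,K,T):
    uv=np.atleast_2d(np.asarray(uv,float))
    D=np.c_[(uv[:,0]-K[0,2])/K[0,0],-(uv[:,1]-K[1,2])/K[1,1],-np.ones(len(uv))]@T[:3,:3].T
    return T[:3,3]+D*((z-T[2,3])/D[:,2])[:,None]
E
python3 - <<'E'
from h import *
z=np.load("top0.npz");im,d,K,T=[z[k] for k in("im","d","K","T")]
I=im.astype(int)
m=((I[...,2]-I[...,0])>8).astype(np.uint8);m[:150]=0;m[280:]=0;m[:,:270]=0;m[:,375:]=0
# plate sides: per row first/last mask column, in clean ranges
def edge(vs,side,zz):
    uv=[]
    for v in vs:
        c=np.flatnonzero(m[v]); 
        if len(c): uv.append((c[0]-.5 if side==0 else c[-1]+.5,v))
    return cast(uv,zz,K,T)[:,:2]
def fit(p):
    for _ in range(3):
        vx,vy,x,y=cv2.fitLine(p.astype(np.float32),cv2.DIST_HUBER,0,.01,.01).ravel(); r_=np.abs((p[:,0]-x)*vy-(p[:,1]-y)*vx); p=p[r_<max(2,2*np.median(r_))]
    if vx<0: vx,vy=-vx,-vy
    return np.array([x,y]),np.array([vx,vy]),len(p),r_.mean()
L=fit(edge(range(170,235),0,14));R=fit(edge(range(185,262),1,14))
print("L",L,np.arctan2(L[1][1],L[1][0]));print("R",R,np.arctan2(R[1][1],R[1][0]))
print("corners",cast([(315,160.75),(364.5,174),(338,270.5),(287,256)],14,K,T).round(1).tolist())
# front edge: per column last row
uv=[]
for u in range(292,334):
    c=np.flatnonzero(m[:,u]); uv.append((u,c[-1]+.5))
F=fit(cast(uv,14,K,T)[:,:2]);print("F",F,np.arctan2(F[1][1],F[1][0]))
# bar
b=((I[...,0]-I[...,2])>45).astype(np.uint8);b[:230]=0;b[316:]=0;b[:,:425]=0;b[:,460:]=0
def be(vs,side,zz):
    uv=[]
    for v in vs:
        c=np.flatnonzero(b[v]); uv.append((c[0]-.5 if side==0 else c[-1]+.5,v))
    return cast(uv,zz,K,T)[:,:2]
for s in(0,1):
    q=fit(be(range(264,312),s,22));print("bar",s,q,np.arctan2(q[1][1],q[1][0]))
    q=fit(be(range(242,256),s,30));print("head",s,q,np.arctan2(q[1][1],q[1][0]))
vs,us=np.nonzero(b);print("top rows",[(u,np.flatnonzero(b[:,u])[:1]) for u in range(436,452)])
print("head end, step,tail",cast([(443,239.2),(441.5,258.5)],30,K,T).round(1),cast([(433,317.5)],22,K,T).round(1))
E
```

```text
L (array([597.2841 ,  18.95213], dtype=float32), array([ 0.98055637, -0.19623758], dtype=float32), 65, np.float64(0.6132397347946933)) -0.1975194
R (array([ 553.6045 , -106.05843], dtype=float32), array([ 0.98051786, -0.19642991], dtype=float32), 77, np.float64(0.6586036037231888)) -0.19771557
corners [[707.1, -4.4, 14.0], [681.7, -132.5, 14.0], [433.5, -82.9, 14.0], [459.3, 44.3, 14.0]]
F (array([446.86194 , -20.908577], dtype=float32), array([0.20008619, 0.9797783 ], dtype=float32), 42, np.float64(0.6144033715974859)) 1.3693504
bar 0 (array([ 409.13605, -310.71423], dtype=float32), array([ 0.9965785 , -0.08265129], dtype=float32), 48, np.float64(0.6039442843214642)) -0.08274568
head 0 (array([ 502.65564, -318.57425], dtype=float32), array([ 0.9977952 , -0.06636785], dtype=float32), 14, np.float64(0.5329353710305772)) -0.06641667
bar 1 (array([ 401.57068, -341.46014], dtype=float32), array([ 0.9963678 , -0.08515397], dtype=float32), 48, np.float64(0.5806323025468717)) -0.08525721
head 1 (array([ 505.04663, -350.1032 ], dtype=float32), array([ 0.9974294, -0.0716568], dtype=float32), 14, np.float64(0.5326470720624482)) -0.07171827
top rows [(436, array([256])), (437, array([247])), (438, array([240])), (439, array([239])), (440, array([239])), (441, array([239])), (442, array([239])), (443, array([239])), (444, array([239])), (445, array([239])), (446, array([239])), (447, array([240])), (448, array([240])), (449, array([240])), (450, array([240])), (451, array([], dtype=int64))]
head end, step,tail [[ 527.3 -332.7   30. ]
 [ 479.9 -330.4   30. ]] [[ 339.  -316.1   22. ]]
```

```bash
python3 - <<'E'
from h import *
z=np.load("top0.npz");im,d,K,T=[z[k] for k in("im","d","K","T")]
P=pts(d,K,T);ok=d>0
z2=np.load("scene0.npz");P2=pts(z2["d"],z2["K"],z2["T"]);
Q=np.vstack([P[ok],P2[z2["d"]>0]])
# height map max (98th pct) in 80mm cells
for X in range(760,-60,-80):
    print(X,[int(np.percentile(q,99)) if len(q:=Q[(abs(Q[:,0]-X)<40)&(abs(Q[:,1]-Y)<40)][:,2])>3 else None for Y in range(720,-440,-80)])
o=np.array([549.,-38.2]);c,s=np.cos(-.1977),np.sin(-.1977)
G=(P[...,:2]-o)@np.array([[c,-s],[s,c]])
for (u,v) in [(323.75,205.5),(328,190),(337.5,248.7),(333.7,258.7),(296,243),(266,262.5),(330,222)]:
    u,v=int(u),int(v); print((u,v),G[v,u].round(),P[v,u,2].round())
f=(im[...,0]>140)&(G[...,0]>-60)&(G[...,0]<60)&(abs(G[...,1])<25)&(P[...,2]>180)
print(f.sum(),np.median(P[f],0),P[f].min(0),P[f].max(0),np.median(G[f],0))
E
```

```text
760 [None, None, None, 424, 453, 5, 93, 5, 5, 5, 6, 14, 14, 5, 5]
680 [None, None, None, 411, 496, 560, 617, 535, 5, 175, 274, 18, 94, 94, 82]
600 [None, None, None, 215, 218, 565, 618, 539, 5, 204, 198, 8, 93, 93, 84]
520 [None, None, None, 216, 216, 215, 201, 26, 7, 205, 204, 5, 5, 33, 5]
440 [None, None, None, 216, 216, 215, 21, 5, 86, 49, 42, 5, 5, 26, 5]
360 [None, None, None, 5, 5, 464, 459, 28, 57, 36, 24, 5, 5, 26, 5]
280 [None, None, None, 5, 6, 455, 442, 297, 57, 37, 31, 5, 17, 19, 6]
200 [None, 426, 426, 96, 155, 27, 23, 23, 5, 5, 5, 28, 17, 16, 5]
120 [None, 349, 383, 146, 158, 6, 5, 5, 88, 361, 356, 4, 5, 8, 5]
40 [15, None, None, None, None, None, 3, 2, 132, 364, 353, 3, None, None, None]
-40 [None, None, None, None, None, None, None, None, None, None, 200, None, None, None, None]
(323, 205) [3. 0.] 207.0
(328, 190) [40. -1.] 198.0
(337, 248) [-56. -50.] 47.0
(333, 258) [-82. -47.] 45.0
(296, 243) [-72.  47.] 54.0
(266, 262) [-136.   98.] 86.0
(330, 222) [  6. -15.] 13.0
57 [554.65968535 -38.79016974 205.74372067] [541.08664489 -44.5497247  198.9382418 ] [568.34789041 -32.71279563 208.97370365] [5.39317237 0.55324131]
```

>>> step_arm --moves '[{"tz": -1, "az": -0.09}, {"tz": -1}, {"tz": -1}, {"tz": -1}, {"tz": -1}]'

```text
schema error: expected keys tx, ty, tz, ax, ay, az
```

>>> step_arm --moves '[{"tz": -1}, {"tz": -1}, {"tz": -1}, {"tz": -1}, {"tz": -1}]'

```text
schema error: expected keys tx, ty, tz, ax, ay, az
```

>>> step_arm --moves '[{"tz": -1}, {"tz": -1}, {"tz": -1}, {"tx": -0.6, "ty": -1}, {"tx": -0.6, "ty": -1}]'

```text
schema error: expected keys tx, ty, tz, ax, ay, az
```

Every row needs all six keys.

>>> step_arm --moves '[{"tx": 0, "ty": 0, "tz": -1, "ax": 0, "ay": 0, "az": -0.09}, {"tx": 0, "ty": 0, "tz": -1, "ax": 0, "ay": 0, "az": 0}, {"tx": 0, "ty": 0, "tz": -1, "ax": 0, "ay": 0, "az": 0}, {"tx": 0, "ty": 0, "tz": -1, "ax": 0, "ay": 0, "az": 0}, {"tx": 0, "ty": 0, "tz": -1, "ax": 0, "ay": 0, "az": 0}]'

```text
clock: 0.72
eef_pos: [139.9, 608.9, 346.4]
tcp_rot: [-3.141, -0.0, 3.057]
contact_force: [0.8, -0.3, -0.6]
opening: 1.0
grasp_force: 0.0
```

>>> step_arm --moves '[{"tx": 0, "ty": 0, "tz": -1, "ax": 0, "ay": 0, "az": 0}, {"tx": 0, "ty": 0, "tz": -1, "ax": 0, "ay": 0, "az": 0}, {"tx": 0, "ty": 0, "tz": -1, "ax": 0, "ay": 0, "az": 0}, {"tx": 0, "ty": 0, "tz": -1, "ax": 0, "ay": 0, "az": 0}, {"tx": 0, "ty": 0, "tz": -1, "ax": 0, "ay": 0, "az": 0}]'

```text
clock: 1.35
eef_pos: [139.9, 608.9, 471.4]
tcp_rot: [-3.141, -0.0, 3.057]
contact_force: [-0.0, 0.5, -0.8]
opening: 0.996
grasp_force: 0.0
```

>>> step_arm --moves '[{"tx": 0, "ty": 0, "tz": -1, "ax": 0, "ay": 0, "az": 0}, {"tx": 0, "ty": 0, "tz": -1, "ax": 0, "ay": 0, "az": 0}, {"tx": 0, "ty": 0, "tz": -1, "ax": 0, "ay": 0, "az": 0}, {"tx": -0.6, "ty": -1, "tz": 0, "ax": 0, "ay": 0, "az": 0}, {"tx": -0.6, "ty": -1, "tz": 0, "ax": 0, "ay": 0, "az": 0}]'

```text
clock: 1.98
eef_pos: [165.8, 556.3, 545.5]
tcp_rot: [-3.141, -0.0, 3.058]
contact_force: [0.4, -0.2, -0.4]
opening: 0.998
grasp_force: 0.0
```

>>> step_arm --moves '[{"tx": -0.6, "ty": -1, "tz": 0, "ax": 0, "ay": 0, "az": 0}, {"tx": -0.6, "ty": -1, "tz": 0, "ax": 0, "ay": 0, "az": 0}, {"tx": -0.6, "ty": -1, "tz": 0, "ax": 0, "ay": 0, "az": 0}, {"tx": -0.6, "ty": -1, "tz": 0, "ax": 0, "ay": 0, "az": 0}, {"tx": -0.6, "ty": -1, "tz": 0, "ax": 0, "ay": 0, "az": 0}]'

```text
clock: 2.6
eef_pos: [230.0, 424.9, 545.6]
tcp_rot: [-3.141, -0.0, 3.057]
contact_force: [0.0, -0.5, -0.2]
opening: 1.001
grasp_force: 0.0
```

>>> step_arm --moves '[{"tx": -0.6, "ty": -1, "tz": 0, "ax": 0, "ay": 0, "az": 0}, {"tx": -0.6, "ty": -1, "tz": 0, "ax": 0, "ay": 0, "az": 0}, {"tx": -0.6, "ty": -1, "tz": 0, "ax": 0, "ay": 0, "az": 0}, {"tx": -0.6, "ty": -1, "tz": 0, "ax": 0, "ay": 0, "az": 0}, {"tx": -0.6, "ty": -1, "tz": 0, "ax": 0, "ay": 0, "az": 0}]'

```text
clock: 3.22
eef_pos: [294.2, 294.1, 545.7]
tcp_rot: [-3.141, -0.0, 3.057]
contact_force: [0.2, -0.3, -0.6]
opening: 0.993
grasp_force: 0.0
```

>>> step_arm --moves '[{"tx": -0.6, "ty": -1, "tz": 0, "ax": 0, "ay": 0, "az": 0}, {"tx": -0.6, "ty": -1, "tz": 0, "ax": 0, "ay": 0, "az": 0}, {"tx": -0.6, "ty": -1, "tz": 0, "ax": 0, "ay": 0, "az": 0}, {"tx": -0.6, "ty": -1, "tz": 0, "ax": 0, "ay": 0, "az": 0}, {"tx": -0.6, "ty": -1, "tz": 0, "ax": 0, "ay": 0, "az": 0}]'

```text
clock: 3.85
eef_pos: [358.3, 163.2, 545.7]
tcp_rot: [-3.141, -0.0, 3.057]
contact_force: [0.6, 0.5, -1.0]
opening: 0.998
grasp_force: 0.0
```

>>> step_arm --moves '[{"tx": -0.6, "ty": -1, "tz": 0, "ax": 0, "ay": 0, "az": 0}, {"tx": -0.6, "ty": -1, "tz": 0, "ax": 0, "ay": 0, "az": 0}, {"tx": -0.6, "ty": -1, "tz": 0, "ax": 0, "ay": 0, "az": 0}, {"tx": 0, "ty": -1, "tz": 0, "ax": 0, "ay": 0, "az": 0}, {"tx": 0, "ty": -1, "tz": 0, "ax": 0, "ay": 0, "az": 0}]'

```text
clock: 4.47
eef_pos: [392.3, 34.9, 545.6]
tcp_rot: [-3.141, -0.001, 3.057]
contact_force: [-0.1, -0.6, 0.3]
opening: 1.001
grasp_force: 0.0
```

>>> step_arm --moves '[{"tx": 0, "ty": -1, "tz": 0, "ax": 0, "ay": 0, "az": 0}, {"tx": 0, "ty": -1, "tz": 0, "ax": 0, "ay": 0, "az": 0}, {"tx": 0, "ty": -1, "tz": 0, "ax": 0, "ay": 0, "az": 0}, {"tx": 0, "ty": -1, "tz": 0, "ax": 0, "ay": 0, "az": 0}, {"tx": 0, "ty": -1, "tz": 0, "ax": 0, "ay": 0, "az": 0}]'

```text
clock: 5.1
eef_pos: [381.6, -89.5, 545.7]
tcp_rot: [3.142, -0.0, 3.057]
contact_force: [0.1, 0.0, 0.9]
opening: 0.999
grasp_force: 0.0
```

>>> step_arm --moves '[{"tx": 0, "ty": -1, "tz": 0.8, "ax": 0, "ay": 0, "az": 0}, {"tx": 0, "ty": -1, "tz": 0.8, "ax": 0, "ay": 0, "az": 0}, {"tx": 0, "ty": -1, "tz": 0.8, "ax": 0, "ay": 0, "az": 0}, {"tx": 0, "ty": -1, "tz": 0.8, "ax": 0, "ay": 0, "az": 0}, {"tx": 0, "ty": -1, "tz": 0.8, "ax": 0, "ay": 0, "az": 0}]'

```text
clock: 5.72
eef_pos: [371.0, -214.0, 445.1]
tcp_rot: [3.141, -0.0, 3.057]
contact_force: [-0.1, 0.2, -0.2]
opening: 0.994
grasp_force: 0.0
```

>>> step_arm --moves '[{"tx": -0.09, "ty": -0.87, "tz": 1, "ax": 0, "ay": 0, "az": 0}, {"tx": -0.09, "ty": -0.87, "tz": 1, "ax": 0, "ay": 0, "az": 0}, {"tx": -0.09, "ty": -0.87, "tz": 1, "ax": 0, "ay": 0, "az": 0}, {"tx": -0.09, "ty": -0.87, "tz": 1, "ax": 0, "ay": 0, "az": 0}, {"tx": -0.09, "ty": -0.87, "tz": 1, "ax": 0, "ay": 0, "az": 0}]'

```text
clock: 6.35
eef_pos: [373.2, -323.2, 319.9]
tcp_rot: [3.141, -0.0, 3.057]
contact_force: [0.8, 0.1, 0.4]
opening: 1.001
grasp_force: 0.0
```

>>> step_arm --moves '[{"tx": 0, "ty": 0, "tz": 1, "ax": 0, "ay": 0, "az": 0}, {"tx": 0, "ty": 0, "tz": 1, "ax": 0, "ay": 0, "az": 0}, {"tx": 0, "ty": 0, "tz": 1, "ax": 0, "ay": 0, "az": 0}, {"tx": 0, "ty": 0, "tz": 1, "ax": 0, "ay": 0, "az": 0}, {"tx": 0, "ty": 0, "tz": 0, "ax": 0, "ay": 0, "az": 0}]'

```text
clock: 6.98
eef_pos: [372.3, -321.6, 219.3]
tcp_rot: [3.139, -0.003, 3.057]
contact_force: [-0.9, -0.5, 0.3]
opening: 1.001
grasp_force: 0.0
```

```bash
python3 - <<'E'
from h import *
print(r.sense()["eef_pos"],r.sense()["qpos"].round(2))
im,d,K,T=grab("wrist"); np.savez("w1.npz",im=im,d=d,K=K,T=T); cv2.imwrite("pics/w1.png",im[...,::-1])
E
```

```text
[ 372.30376341 -321.62718341  219.29552258] [-0.72  0.15  1.91  0.    1.09 -2.2 ]
```

View pics/w1.png

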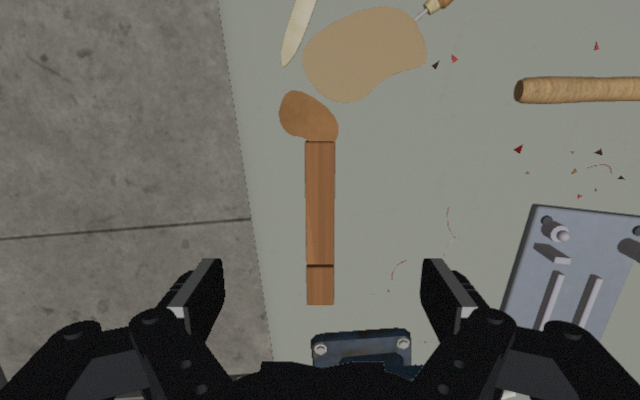

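The wrist view shows the bar at columns 305–335 and rows 140–305, with its step at row 265. The flat blob lies just beyond the tail. I'll refine the bar pose from this view.

```bash
python3 - <<'E'
from h import *
z=np.load("w1.npz");im,d,K,T=[z[k] for k in("im","d","K","T")];P=pts(d,K,T)
I=im.astype(int);b=(I[...,0]-I[...,2]>40)
def e(vs,zz):
    o=[]
    for v in vs:
        c=np.flatnonzero(b[v,290:350])+290; o.append(cast([(c[0]-.5,v),(c[-1]+.5,v)],zz,K,T)[:,:2])
    return np.array(o)
for vs,zz in((range(150,258),22),(range(272,298),30)):
    q=e(vs,zz);m=q.mean(1);w=np.linalg.norm(q[:,0]-q[:,1],axis=1)
    f=np.polyfit(m[:,0],m[:,1],1);print("yaw",np.arctan(f[0]),"y at 373.4, 433:",np.polyval(f,[373.4,433.2]),"w",np.median(w))
c=[np.flatnonzero(b[200:330,u])[-1]+200.5 for u in(312,320,328)];print("headend",cast([(320,np.median(c))],30,K,T))
print("step",cast([(320,265)],30,K,T),"tail",cast([(320,140.5)],22,K,T))
print("z bar,head,blob,tan",P[200,320],P[285,320],P[110,305],P[50,370])
E
```

```text
yaw -0.08286798886214332 y at 373.4, 433: [-324.53864594 -329.50552624] w 31.150441104814057
yaw -0.0847943908807763 y at 373.4, 433: [-323.87660541 -328.95949798] w 31.141331561273947
headend [[ 527.66280677 -336.99068133   30.        ]]
step [[ 476.33157222 -332.62747028   30.        ]] tail [[ 338.01872309 -320.89489176   22.        ]]
z bar,head,blob,tan [ 402.05075524 -326.33659042   22.36220026] [ 500.93171008 -334.71396101   31.50561989] [ 306.53442967 -333.76646329   14.46838853] [ 255.13999294 -264.59216709   14.79674446]
```

>>> step_arm --moves '[{"tx": 0, "ty": -0.04, "tz": 1, "ax": 0, "ay": 0, "az": 0}, {"tx": 0, "ty": 0, "tz": 1, "ax": 0, "ay": 0, "az": 0}, {"tx": 0, "ty": 0, "tz": 1, "ax": 0, "ay": 0, "az": 0}, {"tx": 0, "ty": 0, "tz": 1, "ax": 0, "ay": 0, "az": 0}, {"tx": 0, "ty": 0, "tz": 1, "ax": 0, "ay": 0, "az": 0}]'

```text
clock: 7.65
eef_pos: [374.3, -324.5, 96.6]
tcp_rot: [-3.14, 0.002, 3.057]
contact_force: [-0.2, 0.7, -0.3]
opening: 1.002
grasp_force: 0.0
```

>>> step_arm --moves '[{"tx": 0, "ty": 0, "tz": 1, "ax": 0, "ay": 0, "az": 0}, {"tx": 0, "ty": 0, "tz": 0.8, "ax": 0, "ay": 0, "az": 0}, {"tx": 0, "ty": 0, "tz": 0.5, "ax": 0, "ay": 0, "az": 0}, {"tx": 0, "ty": 0, "tz": 0.3, "ax": 0, "ay": 0, "az": 0}, {"tx": 0, "ty": 0, "tz": 0, "ax": 0, "ay": 0, "az": 0}]'

```text
clock: 8.28
eef_pos: [373.5, -323.7, 31.1]
tcp_rot: [3.142, 0.0, 3.057]
contact_force: [-0.6, -0.0, -0.2]
opening: 0.999
grasp_force: 0.0
```

>>> step_arm --moves '[{"tx": 0, "ty": 0, "tz": 0.08, "ax": 0, "ay": 0, "az": 0}, {"tx": 0, "ty": 0, "tz": 0, "ax": 0, "ay": 0, "az": 0}, {"tx": 0, "ty": 0, "tz": 0, "ax": 0, "ay": 0, "az": 0}, {"tx": 0, "ty": 0, "tz": 0, "ax": 0, "ay": 0, "az": 0}, {"tx": 0, "ty": 0, "tz": 0, "ax": 0, "ay": 0, "az": 0}]' --gripper 0.2 --newtons 60

```text
clock: 8.9
eef_pos: [373.4, -323.6, 29.1]
tcp_rot: [-3.142, 0.0, 3.057]
contact_force: [-0.3, 0.5, -0.3]
opening: 0.203
grasp_force: 0.0
```

>>> step_arm --moves '[{"tx": 0, "ty": 0, "tz": 0, "ax": 0, "ay": 0, "az": 0}, {"tx": 0, "ty": 0, "tz": 0, "ax": 0, "ay": 0, "az": 0}]'

```text
clock: 9.15
eef_pos: [373.4, -323.6, 29.0]
tcp_rot: [3.142, 0.0, 3.057]
contact_force: [0.4, -0.4, 0.2]
opening: 0.197
grasp_force: 0.0
```

The gripper closed to 17 mm with no grip force, so it missed or slid over the bar. I'll look before doing anything else.

```bash
python3 - <<'E'
from h import *
im,d,K,T=grab("wrist");im2,d2,K2,T2=grab("scene")
np.savez("w2.npz",im=im,d=d,K=K,T=T)
c=np.zeros((600,640,3),np.uint8);c[:400]=im;c[400:]=cv2.resize(im2[290:400,200:460],(473,200)).shape and 0
s=cv2.resize(im2[280:400,180:460],(466,200));c[400:600,:466]=s
cv2.imwrite("pics/w2.png",c[...,::-1]);print(r.sense())
E
```

```text
{'clock': 9.25, 'qpos': array([-7.17202583e-01,  4.34196677e-01,  2.05153702e+00, -2.56121218e-05,
        6.55958178e-01, -2.20355637e+00]), 'qvel': array([-0.00078636,  0.0012986 ,  0.00065541, -0.00087737,  0.00091192,
       -0.00155211]), 'joint_efforts': array([-1.07981483e-03, -5.23527074e+01, -2.03797853e+01, -1.21724470e-04,
        8.42383288e-04, -1.07578731e-05]), 'eef_pos': array([ 373.31093451, -323.59291361,   28.96456442]), 'tcp_rot': array([ 3.14154657e+00, -8.92489244e-05,  3.05717041e+00]), 'contact_force': array([-0.73249114, -0.19397911, -0.67577067]), 'wrist_torque': array([ 0.00724555,  0.01674742, -0.02904264]), 'grasp_force': 0.0, 'opening': 0.19949320476191795}
```

View pics/w2.png

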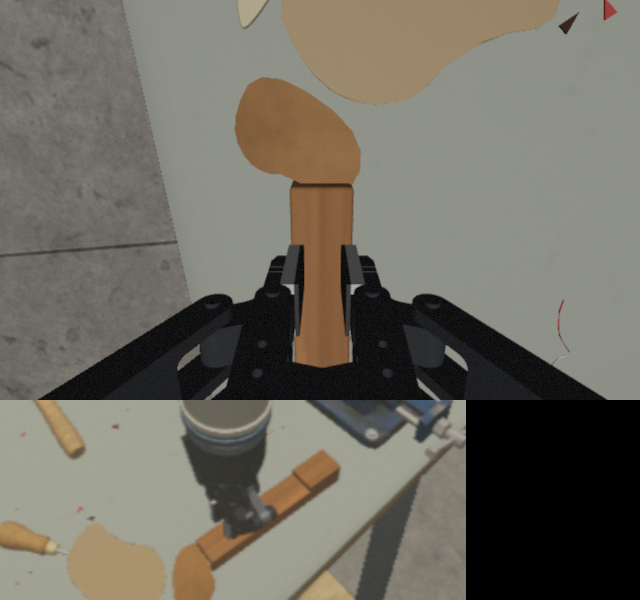

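In the wrist view the pads straddle the bar (inner edges at about 300 and 348, row 300). So the opening scale may not be linear and the fingers simply haven't reached the wood. I'll close further.

>>> step_arm --moves '[{"tx": 0, "ty": 0, "tz": 0, "ax": 0, "ay": 0, "az": 0}, {"tx": 0, "ty": 0, "tz": 0, "ax": 0, "ay": 0, "az": 0}, {"tx": 0, "ty": 0, "tz": 0, "ax": 0, "ay": 0, "az": 0}, {"tx": 0, "ty": 0, "tz": 0, "ax": 0, "ay": 0, "az": 0}]' --gripper 0 --newtons 60

```text
clock: 9.75
eef_pos: [373.4, -323.6, 29.0]
tcp_rot: [-3.142, 0.0, 3.057]
contact_force: [0.5, 0.1, -0.3]
opening: 0.002
grasp_force: 0.0
```

It closed fully without contact, so the fingers are either above the bar or missing it. I'll check finger depths.

```bash
python3 - <<'E'
from h import *
im,d,K,T=grab("wrist");im2,d2,K2,T2=grab("scene")
P=pts(d,K,T);z=np.load("w2.npz");Pz=pts(z["d"],z["K"],z["T"])
print("w2 finger",[Pz[v,u].round(0).tolist() for u,v in((296,250),(350,250),(270,258),(372,258),(296,300),(350,300))]);print("w2 bar",[Pz[v,u].round(0).tolist() for u,v in((322,200),(322,260),(322,300),(322,340))])
c=np.zeros((400,800,3),np.uint8);c[:,:480]=im[:,80:560];c[:274,480:]=cv2.resize(im2[280:400,270:410],(320,274),interpolation=cv2.INTER_CUBIC);cv2.imwrite("pics/w3.png",c[...,::-1])
np.savez("w3.npz",d=d,K=K,T=T,d2=d2,K2=K2,T2=T2,im=im,im2=im2)
E
```

```text
w2 finger [[360.0, -334.0, 49.0], [361.0, -311.0, 50.0], [386.0, -356.0, 0.0], [391.0, -296.0, 1.0], [366.0, -333.0, 77.0], [368.0, -314.0, 76.0]]
w2 bar [[346.0, -322.0, 21.0], [379.0, -325.0, 22.0], [404.0, -327.0, 22.0], [429.0, -329.0, 22.0]]
```

View pics/w3.png

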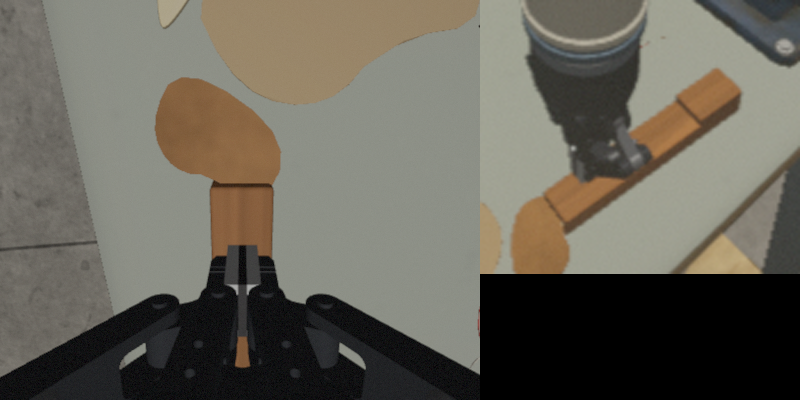

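```bash
python3 - <<'E'
from h import *
for f in("w2.npz","w3.npz"):
    z=np.load(f);P=pts(z["d"],z["K"],z["T"]);dark=z["im"].max(2)<75
    print(f,"cam",z["T"][:3,3].round(1))
    for u in ((240+80,232+80,248+80) if f[1]=="3" else (290,296,302,345,350)):
        print(u,[(v,P[v,u].round(0).tolist()) for v in range(242,262,3)])
z=np.load("w3.npz");P=pts(z["d2"],z["K2"],z["T2"]);dark=z["im2"].max(2)<60
m=dark&(abs(P[...,0]-373)<60)&(abs(P[...,1]+323)<60);q=P[m];print("scene dark pts",len(q),np.percentile(q[:,2],[0,1,5,20,50]).round(), q[q[:,2]<55].mean(0) if (q[:,2]<55).any() else None)
E
```

```text
w2.npz cam [ 297.5 -317.9  182.4]
290 [(242, [377.0, -343.0, 1.0]), (245, [359.0, -337.0, 45.0]), (248, [360.0, -337.0, 47.0]), (251, [359.0, -337.0, 50.0]), (254, [359.0, -337.0, 54.0]), (257, [359.0, -336.0, 56.0]), (260, [359.0, -336.0, 59.0])]
296 [(242, [368.0, -337.0, 22.0]), (245, [360.0, -335.0, 44.0]), (248, [360.0, -335.0, 47.0]), (251, [359.0, -334.0, 51.0]), (254, [360.0, -334.0, 53.0]), (257, [359.0, -334.0, 56.0]), (260, [360.0, -334.0, 58.0])]
302 [(242, [368.0, -334.0, 23.0]), (245, [359.0, -332.0, 45.0]), (248, [359.0, -332.0, 48.0]), (251, [359.0, -332.0, 51.0]), (254, [360.0, -332.0, 53.0]), (257, [360.0, -331.0, 56.0]), (260, [361.0, -332.0, 56.0])]
345 [(242, [370.0, -312.0, 23.0]), (245, [361.0, -313.0, 44.0]), (248, [361.0, -313.0, 48.0]), (251, [362.0, -313.0, 50.0]), (254, [361.0, -313.0, 53.0]), (257, [361.0, -314.0, 56.0]), (260, [361.0, -314.0, 59.0])]
350 [(242, [371.0, -309.0, 21.0]), (245, [361.0, -311.0, 45.0]), (248, [361.0, -311.0, 48.0]), (251, [361.0, -311.0, 51.0]), (254, [361.0, -311.0, 54.0]), (257, [362.0, -312.0, 56.0]), (260, [361.0, -312.0, 59.0])]
w3.npz cam [ 297.5 -317.9  182.4]
320 [(242, [369.0, -325.0, 22.0]), (245, [360.0, -324.0, 45.0]), (248, [360.0, -324.0, 49.0]), (251, [360.0, -324.0, 51.0]), (254, [360.0, -324.0, 53.0]), (257, [360.0, -324.0, 57.0]), (260, [361.0, -324.0, 59.0])]
312 [(242, [368.0, -329.0, 22.0]), (245, [360.0, -328.0, 44.0]), (248, [360.0, -327.0, 48.0]), (251, [360.0, -327.0, 50.0]), (254, [360.0, -327.0, 53.0]), (257, [360.0, -327.0, 56.0]), (260, [360.0, -327.0, 58.0])]
328 [(242, [369.0, -321.0, 22.0]), (245, [361.0, -320.0, 45.0]), (248, [361.0, -320.0, 48.0]), (251, [361.0, -321.0, 51.0]), (254, [360.0, -321.0, 54.0]), (257, [361.0, -321.0, 56.0]), (260, [361.0, -321.0, 59.0])]
scene dark pts 1636 [ 57.  86. 107. 156. 197.] None
```

The pad tips are actually at z≈44 while the reported TCP z is 29. Wrist camera depth reads the bar and bench correctly (22 and 1), and the gripper closed freely over the bar, which agrees. So the tips stand about 15 mm above the reported TCP, not 25 below it, and I'll treat the reported z as 40 mm low. I'll reopen and go down 36 mm, watching the force.

>>> step_arm --moves '[{"tx": 0, "ty": 0, "tz": 0, "ax": 0, "ay": 0, "az": 0}, {"tx": 0, "ty": 0, "tz": 0, "ax": 0, "ay": 0, "az": 0}, {"tx": 0, "ty": 0, "tz": 0, "ax": 0, "ay": 0, "az": 0}, {"tx": 0, "ty": 0, "tz": 0, "ax": 0, "ay": 0, "az": 0}]' --gripper 0.8

```text
clock: 10.35
eef_pos: [373.4, -323.6, 29.0]
tcp_rot: [3.142, -0.0, 3.057]
contact_force: [0.6, -0.1, -0.4]
opening: 0.802
grasp_force: 0.0
```

>>> step_arm --moves '[{"tx": 0, "ty": 0, "tz": 0.4, "ax": 0, "ay": 0, "az": 0}, {"tx": 0, "ty": 0, "tz": 0.4, "ax": 0, "ay": 0, "az": 0}, {"tx": 0, "ty": 0, "tz": 0.3, "ax": 0, "ay": 0, "az": 0}, {"tx": 0, "ty": 0, "tz": 0, "ax": 0, "ay": 0, "az": 0}]'

```text
clock: 10.85
eef_pos: [372.9, -323.2, 0.6]
tcp_rot: [3.141, -0.001, 3.057]
contact_force: [0.4, -0.5, 1.5]
opening: 0.801
grasp_force: 0.0
```

```bash
python3 - <<'E'
from h import *
s=r.sense();print(s["eef_pos"],s["contact_force"])
im,d,K,T=grab("wrist");P=pts(d,K,T);cv2.imwrite("pics/w4.png",im[...,::-1])
t=s["eef_pos"];m=(abs(P[...,0]-361)<7)&(abs(P[...,1]-t[1])<60)&(abs(P[...,1]-t[1])>19)&(P[...,2]>3)&(im.max(2)<130)
print("finger z",np.percentile(P[m][:,2],[0,1,3,10]),"cam",T[:3,3])
E
```

```text
[ 372.85235325 -323.18625856    0.58541491] [ 0.44413517 -0.53820204  1.54655631]
finger z [18.24923215 24.96998799 29.99301903 43.7578079 ] cam [ 297.19094006 -317.64264377  154.12272396]
```

>>> step_arm --moves '[{"tx": 0, "ty": 0, "tz": 0.2, "ax": 0, "ay": 0, "az": 0}, {"tx": 0, "ty": 0, "tz": 0.2, "ax": 0, "ay": 0, "az": 0}, {"tx": 0, "ty": 0, "tz": 0.1, "ax": 0, "ay": 0, "az": 0}, {"tx": 0, "ty": 0, "tz": 0, "ax": 0, "ay": 0, "az": 0}]'

```text
clock: 11.4
eef_pos: [373.3, -323.5, -11.2]
tcp_rot: [3.141, -0.0, 3.057]
contact_force: [0.7, 0.5, 0.2]
opening: 0.798
grasp_force: 0.0
```

>>> step_arm --moves '[{"tx": 0, "ty": 0, "tz": 0, "ax": 0, "ay": 0, "az": 0}, {"tx": 0, "ty": 0, "tz": 0, "ax": 0, "ay": 0, "az": 0}, {"tx": 0, "ty": 0, "tz": 0, "ax": 0, "ay": 0, "az": 0}, {"tx": 0, "ty": 0, "tz": 0, "ax": 0, "ay": 0, "az": 0}, {"tx": 0, "ty": 0, "tz": 0, "ax": 0, "ay": 0, "az": 0}]' --gripper 0.2 --newtons 60

```text
clock: 12.02
eef_pos: [373.5, -323.8, -10.7]
tcp_rot: [-3.141, 0.0, 3.057]
contact_force: [-0.6, -0.1, 5.5]
opening: 0.361
grasp_force: 61.3
```

>>> step_arm --moves '[{"tx": 0, "ty": 0, "tz": -0.5, "ax": 0, "ay": 0, "az": 0}, {"tx": 0, "ty": 0, "tz": -0.9, "ax": 0, "ay": 0, "az": 0}, {"tx": 0, "ty": 0, "tz": -0.9, "ax": 0, "ay": 0, "az": 0}, {"tx": 0, "ty": 0, "tz": -0.3, "ax": 0, "ay": 0, "az": 0}, {"tx": 0, "ty": 0, "tz": 0, "ax": 0, "ay": 0, "az": 0}]'

```text
clock: 12.65
eef_pos: [373.6, -323.8, 54.5]
tcp_rot: [-3.141, 0.001, 3.057]
contact_force: [0.4, -0.6, -1.1]
opening: 0.363
grasp_force: 59.5
```

>>> step_arm --moves '[{"tx": 0.06, "ty": 0.6, "tz": 0, "ax": 0, "ay": 0, "az": 0}, {"tx": 0.06, "ty": 0.9, "tz": 0, "ax": 0, "ay": 0, "az": 0}, {"tx": 0.06, "ty": 0.9, "tz": 0, "ax": 0, "ay": 0, "az": 0}, {"tx": 0.06, "ty": 0.9, "tz": 0, "ax": 0, "ay": 0, "az": 0}, {"tx": 0.06, "ty": 0.9, "tz": 0, "ax": 0, "ay": 0, "az": 0}]'

```text
clock: 13.28
eef_pos: [373.9, -215.9, 53.5]
tcp_rot: [3.141, -0.001, 3.058]
contact_force: [-0.0, 0.4, -0.7]
opening: 0.363
grasp_force: 59.4
```

>>> step_arm --moves '[{"tx": 0.06, "ty": 0.9, "tz": 0, "ax": 0, "ay": 0, "az": 0}, {"tx": 0.06, "ty": 0.9, "tz": 0, "ax": 0, "ay": 0, "az": 0}, {"tx": 0.06, "ty": 0.9, "tz": 0, "ax": 0, "ay": 0, "az": 0}, {"tx": 0.06, "ty": 0.9, "tz": 0, "ax": 0, "ay": 0, "az": 0}, {"tx": 0.06, "ty": 0.9, "tz": 0, "ax": 0, "ay": 0, "az": 0}]'

```text
clock: 13.9
eef_pos: [375.5, -103.5, 53.5]
tcp_rot: [3.141, -0.002, 3.058]
contact_force: [-0.2, 0.1, -1.5]
opening: 0.36
grasp_force: 59.4
```

>>> step_arm --moves '[{"tx": 0.06, "ty": 0.9, "tz": 0, "ax": 0, "ay": 0, "az": 0}, {"tx": 0.06, "ty": 0.9, "tz": 0, "ax": 0, "ay": 0, "az": 0}, {"tx": 0, "ty": 0.9, "tz": 0, "ax": 0, "ay": 0, "az": 0}, {"tx": 0, "ty": 0.6, "tz": 0, "ax": 0, "ay": 0, "az": 0.072}, {"tx": 0, "ty": 0, "tz": 0, "ax": 0, "ay": 0, "az": 0}]'

```text
clock: 14.52
eef_pos: [379.5, -21.7, 53.6]
tcp_rot: [-3.141, -0.001, 2.947]
contact_force: [0.2, 0.6, -1.1]
opening: 0.36
grasp_force: 59.5
```

```bash
python3 - <<'E'
from h import *
s=r.sense();print(s["eef_pos"],s["tcp_rot"],s["contact_force"])
im,d,K,T=grab("wrist");np.savez("w5.npz",im=im,d=d,K=K,T=T);cv2.imwrite("pics/w5.png",im[...,::-1])
im,d,K,T=grab("top");np.savez("t5.npz",im=im,d=d,K=K,T=T)
E
```

```text
[379.46215815 -21.7245983   53.59647624] [-3.14148547e+00 -1.43015166e-03  2.94722366e+00] [ 0.24483781  0.58808625 -1.09707068]
```

View pics/w5.png

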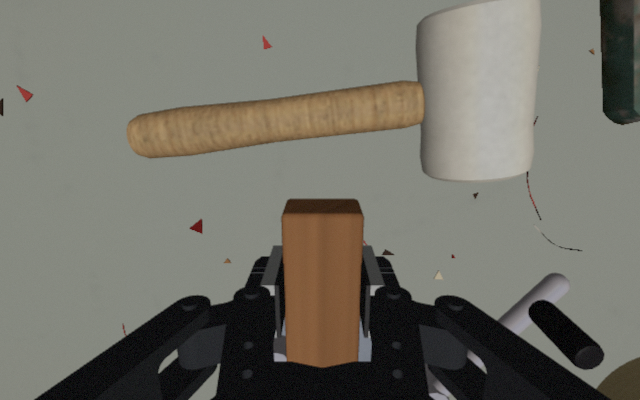

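The wrist view shows the bar held square between the pads, tail end at row 200, with the keeper and its pin at lower right (565,330). Now I'll check the held bar against the gauge in the top view.

```bash
cat >> h.py <<'E'
O=np.array([549.,-38.2]);_c,_s=np.cos(-.1977),np.sin(-.1977);A=np.array([[_c,-_s],[_s,_c]])
def g(p): return (np.asarray(p)[...,:2]-O)@A
E
python3 - <<'E'
from h import *
z=np.load("t5.npz");im,d,K,T=[z[k] for k in("im","d","K","T")];P=pts(d,K,T);I=im.astype(int);G=g(P)
b=(I[...,0]-I[...,2]>40)&(P[...,2]>45)&(P[...,2]<115)&(abs(P[...,1]+20)<80)&(P[...,0]>380)
vs,us=np.nonzero(b);print(len(vs),vs.min(),vs.max(),us.min(),us.max(), np.percentile(P[b][:,2],[5,50,95]))
zt=None
rows=[v for v in range(vs.min()+2,vs.max()) if b[v].sum()>8]
for zz in(86,94):
    q=np.array([g(cast([(np.flatnonzero(b[v])[0]-.5,v),(np.flatnonzero(b[v])[-1]+.5,v)],zz,K,T)) for v in rows]);m=q.mean(1)
    f=np.polyfit(m[:,0],m[:,1],1);print(zz,"gauge yaw err",f[0],"y at x ends",m[0],m[-1],"w",np.median(abs(q[:,0,1]-q[:,1,1])))
v=vs.min();print("head end",g(cast([(np.median(us[vs<=v+1]),v-.5)],94,K,T)))
print("eef gauge",g(r.sense()["eef_pos"]))
for v in rows[::4]: print(v,np.flatnonzero(b[v])[[0,-1]],np.median(P[v][b[v]][:,2]).round())
E
```

```text
421 223 257 314 334 [84.13818708 92.81120483 97.66573866]
86 gauge yaw err 0.03609203705706102 y at x ends [-15.68345952 -12.61021224] [-88.34355124 -22.25884891] w 29.117287752389377
94 gauge yaw err 0.03609203705706097 y at x ends [-17.00618027 -12.99998562] [-89.16440455 -22.5819786 ] w 28.916172970062398
head end [[-12.5894776   -6.92708933]]
eef gauge [-168.83831128  -18.09050696]
225 [322 331] 95.0
229 [321 333] 96.0
233 [320 332] 95.0
237 [319 331] 95.0
241 [318 330] 94.0
245 [317 329] 87.0
249 [316 328] 88.0
253 [315 327] 86.0
```

```bash
python3 - <<'E'
from h import *
z=np.load("t5.npz");im,d,K,T=[z[k] for k in("im","d","K","T")];P=pts(d,K,T);I=im.astype(int)
b=(I[...,0]-I[...,2]>30)&(P[...,2]>45)&(P[...,2]<115)&(abs(P[...,1]+20)<80)&(P[...,0]>380)
m=[]
for v in range(228,254):
    c=np.flatnonzero(b[v]); m.append(g(cast([(c.mean(),v)],94 if v<243 else 86,K,T))[0])
m=np.array(m);f=np.polyfit(m[:,0],m[:,1],1);print(f[0],np.polyval(f,[-168.8,-35,-60]),m[::5].round(1))
E
```

```text
0.009541478582504634 [-18.56355789 -17.28690806 -17.52544502] [[-23.2 -17.1]
 [-35.1 -18.1]
 [-47.6 -16.8]
 [-58.2 -18. ]
 [-70.2 -18.3]
 [-82.9 -16.1]]
```

>>> step_arm --moves '[{"tx": 0, "ty": 0.36, "tz": 0, "ax": 0, "ay": 0, "az": 0}, {"tx": 0, "ty": 0.35, "tz": 0, "ax": 0, "ay": 0, "az": 0}, {"tx": 0, "ty": 0, "tz": 0.6, "ax": 0, "ay": 0, "az": 0.002}, {"tx": 0, "ty": 0, "tz": 0.5, "ax": 0, "ay": 0, "az": 0}, {"tx": 0, "ty": 0, "tz": 0, "ax": 0, "ay": 0, "az": 0}]'

```text
clock: 15.25
eef_pos: [383.4, -5.7, 25.7]
tcp_rot: [-3.141, -0.002, 2.941]
contact_force: [-1.0, 0.2, -0.3]
opening: 0.359
grasp_force: 59.5
```

>>> step_arm --moves '[{"tx": -0.8, "ty": 0, "tz": 0, "ax": 0, "ay": 0, "az": 0}, {"tx": -0.9, "ty": 0, "tz": 0, "ax": 0, "ay": 0, "az": 0}, {"tx": -0.8, "ty": 0, "tz": 0, "ax": 0, "ay": 0, "az": 0}, {"tx": -0.4, "ty": 0, "tz": 0, "ax": 0, "ay": 0, "az": 0}, {"tx": 0, "ty": 0, "tz": 0, "ax": 0, "ay": 0, "az": 0}]'

```text
clock: 15.88
eef_pos: [455.5, -20.3, 26.6]
tcp_rot: [3.142, 0.0, 2.941]
contact_force: [-0.3, -0.4, -0.8]
opening: 0.362
grasp_force: 59.5
```

```bash
python3 - <<'E'
from h import *
s=r.sense();print(s["eef_pos"],s["tcp_rot"],s["contact_force"],g(s["eef_pos"]))
im,d,K,T=grab("top");np.savez("t6.npz",im=im,d=d,K=K,T=T)
im2,*_=grab("scene")
c=np.zeros((400,800,3),np.uint8);c[:,:400]=cv2.resize(im[180:280,270:370],(400,400),interpolation=cv2.INTER_CUBIC);c[:,400:]=cv2.resize(im2[165:285,230:350],(400,400),interpolation=cv2.INTER_CUBIC)
cv2.imwrite("pics/c6.png",c[...,::-1])
E
```

```text
[455.46208035 -20.30761211  26.55337547] [3.14157846e+00 9.19826458e-05 2.94064060e+00] [-0.32099221 -0.36941259 -0.7972056 ] [-95.23021464  -0.82835742]
```

View pics/c6.png

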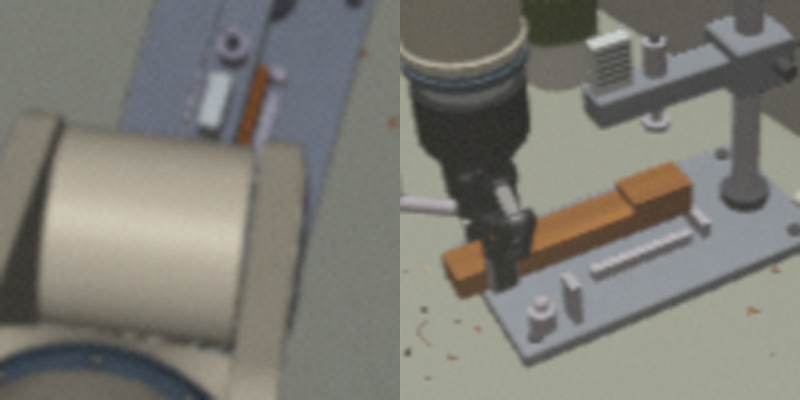

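The scene view shows the bar entering over the nest in line with the fences, its head just short of the end stop and under the foot. I'll lower it gently.

>>> step_arm --moves '[{"tx": 0, "ty": 0.03, "tz": 0.3, "ax": 0, "ay": 0, "az": 0}, {"tx": 0, "ty": 0, "tz": 0.2, "ax": 0, "ay": 0, "az": 0}, {"tx": 0, "ty": 0, "tz": 0, "ax": 0, "ay": 0, "az": 0}]'

```text
clock: 16.35
eef_pos: [454.7, -19.4, 13.4]
tcp_rot: [-3.141, -0.001, 2.941]
contact_force: [0.5, -0.5, -0.8]
opening: 0.362
grasp_force: 59.5
```

>>> step_arm --moves '[{"tx": 0, "ty": 0, "tz": 0.15, "ax": 0, "ay": 0, "az": 0}, {"tx": 0, "ty": 0, "tz": 0.15, "ax": 0, "ay": 0, "az": 0}, {"tx": 0, "ty": 0, "tz": 0, "ax": 0, "ay": 0, "az": 0}]'

```text
clock: 16.73
eef_pos: [455.2, -19.5, 6.2]
tcp_rot: [-3.141, -0.001, 2.941]
contact_force: [-0.8, 0.6, -0.5]
opening: 0.362
grasp_force: 59.5
```

>>> step_arm --moves '[{"tx": 0, "ty": 0, "tz": 0.08, "ax": 0, "ay": 0, "az": 0}, {"tx": 0, "ty": 0, "tz": 0.04, "ax": 0, "ay": 0, "az": 0}, {"tx": 0, "ty": 0, "tz": 0, "ax": 0, "ay": 0, "az": 0}]'

```text
clock: 17.1
eef_pos: [455.4, -19.5, 3.5]
tcp_rot: [3.142, 0.0, 2.941]
contact_force: [0.1, -0.3, -1.1]
opening: 0.366
grasp_force: 59.7
```

Underside is about 14 mm with no side force, so I'll release, check the fit and rise.

>>> step_arm --moves '[{"tx": 0, "ty": 0, "tz": 0, "ax": 0, "ay": 0, "az": 0}, {"tx": 0, "ty": 0, "tz": 0, "ax": 0, "ay": 0, "az": 0}, {"tx": 0, "ty": 0, "tz": 0, "ax": 0, "ay": 0, "az": 0}]' --gripper 0.55 --newtons 80

```text
clock: 17.48
eef_pos: [455.5, -19.5, 3.5]
tcp_rot: [3.142, 0.0, 2.941]
contact_force: [-0.9, 0.0, 0.0]
opening: 0.55
grasp_force: 0.0
```

>>> step_arm --moves '[{"tx": 0, "ty": 0, "tz": -0.5, "ax": 0, "ay": 0, "az": 0}, {"tx": 0, "ty": 0, "tz": -1, "ax": 0, "ay": 0, "az": 0}, {"tx": 0, "ty": 0, "tz": -1, "ax": 0, "ay": 0, "az": 0}, {"tx": 0, "ty": 0, "tz": -1, "ax": 0, "ay": 0, "az": 0}, {"tx": 0, "ty": 0, "tz": -1, "ax": 0, "ay": 0, "az": 0}]'

```text
clock: 18.1
eef_pos: [455.4, -19.5, 117.7]
tcp_rot: [3.141, 0.001, 2.941]
contact_force: [0.4, 0.9, -0.1]
opening: 0.549
grasp_force: 0.0
```

>>> step_arm --moves '[{"tx": 0.42, "ty": 0.98, "tz": 0, "ax": 0, "ay": 0, "az": 0}, {"tx": 0.42, "ty": 0.98, "tz": 0, "ax": 0, "ay": 0, "az": 0}, {"tx": 0.42, "ty": 0.98, "tz": 0, "ax": 0, "ay": 0, "az": 0}, {"tx": 0.42, "ty": 0.98, "tz": 0, "ax": 0, "ay": 0, "az": 0}, {"tx": 0, "ty": 0, "tz": 0, "ax": 0, "ay": 0, "az": 0}]' --gripper 0.75

```text
clock: 18.73
eef_pos: [433.5, 86.0, 116.7]
tcp_rot: [3.141, 0.001, 2.943]
contact_force: [-0.6, 0.0, -0.2]
opening: 0.751
grasp_force: 0.0
```

```bash
python3 - <<'E'
from h import *
s=r.sense();print(s["eef_pos"],s["tcp_rot"],s["contact_force"],g(s["eef_pos"]))
im,d,K,T=grab("top");P=pts(d,K,T);I=im.astype(int);np.savez("t7.npz",im=im,d=d,K=K,T=T)
im2,d2,K2,T2=grab("scene");P2=pts(d2,K2,T2);I2=im2.astype(int);G2=g(P2)
b=(I2[...,0]-I2[...,2]>40)&(abs(G2[...,1])<40)&(G2[...,0]>-150)&(G2[...,0]<80)
q=G2[b];z=P2[b][:,2];print("scene bar",len(q),"x",np.percentile(q[:,0],[1,99]),"y",np.percentile(q[:,1],[2,98]),"z tail",np.median(z[q[:,0]<0]),"head",np.percentile(z[q[:,0]>20],[50,80]))
iw,dw,Kw,Tw=grab("wrist");Pw=pts(dw,Kw,Tw);np.savez("w7.npz",im=iw,d=dw,K=Kw,T=Tw)
c=np.zeros((400,800,3),np.uint8);c[:,:400]=cv2.resize(iw,(400,250)).shape and 0;c[:250,:400]=cv2.resize(iw,(400,250));c[:,400:]=cv2.resize(im2[165:285,230:350],(400,400),interpolation=cv2.INTER_CUBIC)
cv2.imwrite("pics/c7.png",c[...,::-1])
E
```

```text
[433.5390089   86.00179759 116.70536771] [3.14124284e+00 5.37616817e-04 2.94307762e+00] [-0.61362119  0.03800645 -0.15373119] [-137.60697087   99.10423078]
scene bar 737 x [-126.51450529   58.50857668] y [-15.79596129  14.47089918] z tail 36.7888403911503 head [44.82748833 45.93997665]
```

View pics/c7.png

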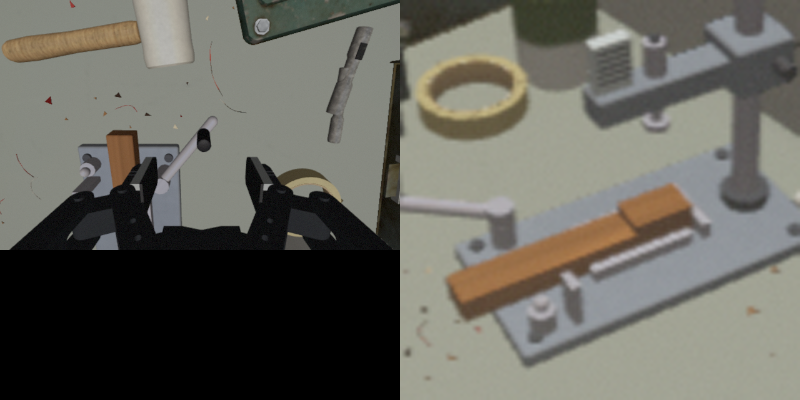

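The bar lies in the nest (tail top 36.8, head top 45 mm). The wrist view shows the pin's top near full-frame (326,224). I'll locate it, and the tape's clearance.

```bash
python3 - <<'E'
from h import *
z=np.load("w7.npz");im,d,K,T=[z[k] for k in("im","d","K","T")];P=pts(d,K,T);G=g(P)
b=(im.max(2)<80)&(abs(G[...,0]+137)<25)&(abs(G[...,1]-98)<25)&(P[...,2]>78)&(P[...,2]<95)
print(b.sum(),np.median(G[b],0),G[b].min(0),G[b].max(0),np.median(P[b][:,2]))
b=(im.max(2)<80)&(abs(G[...,0]+137)<25)&(abs(G[...,1]-98)<25)&(P[...,2]>50)&(P[...,2]<95);print(b.sum(),np.median(G[b],0))
z=np.load("top0.npz");im,d,K,T=[z[k] for k in("im","d","K","T")];I=im.astype(int)
m=(I[...,0]-I[...,2]>35);m[:180]=0;m[225:]=0;m[:,:205]=0;m[:,255:]=0;v,u=np.nonzero(m);print("tape",cast([((u.min()+u.max())/2,(v.min()+v.max())/2)],25,K,T),g(cast([((u.min()+u.max())/2,(v.min()+v.max())/2)],25,K,T)))
E
```

```text
459 [-138.57425464   99.59672518] [-144.00528441   92.99122583] [-130.31064553  106.10113453] 86.04409786921434
702 [-140.81450607   99.57775034]
tape [[580.91458206 200.55455294  25.        ]] [[-15.60197744 240.37232661]]
```

>>> step_arm --moves '[{"tx": -0.02, "ty": 0.02, "tz": 0.9, "ax": 0, "ay": 0, "az": 0}, {"tx": 0, "ty": 0, "tz": 0.9, "ax": 0, "ay": 0, "az": 0}, {"tx": 0, "ty": 0, "tz": 0.7, "ax": 0, "ay": 0, "az": 0}, {"tx": 0, "ty": 0, "tz": 0.5, "ax": 0, "ay": 0, "az": 0}, {"tx": 0, "ty": 0, "tz": 0, "ax": 0, "ay": 0, "az": 0}]'

```text
clock: 19.5
eef_pos: [433.9, 84.8, 40.4]
tcp_rot: [-3.141, -0.001, 2.94]
contact_force: [0.0, -0.1, -0.1]
opening: 0.749
grasp_force: 0.0
```

>>> step_arm --moves '[{"tx": 0, "ty": 0, "tz": 0, "ax": 0, "ay": 0, "az": 0}, {"tx": 0, "ty": 0, "tz": 0, "ax": 0, "ay": 0, "az": 0}, {"tx": 0, "ty": 0, "tz": 0, "ax": 0, "ay": 0, "az": 0}, {"tx": 0, "ty": 0, "tz": 0, "ax": 0, "ay": 0, "az": 0}, {"tx": 0, "ty": 0, "tz": 0, "ax": 0, "ay": 0, "az": 0}]' --gripper 0 --newtons 80

```text
clock: 20.12
eef_pos: [434.6, 85.5, 41.5]
tcp_rot: [3.141, 0.001, 2.941]
contact_force: [-1.8, 1.3, 6.2]
opening: 0.137
grasp_force: 77.9
```

```bash
python3 - <<'E'
from h import *
s=r.sense();e=g(s["eef_pos"]);print(e,s["eef_pos"][2],s["opening"],s["grasp_force"])
pv=np.array([-70,48.]);c=e;print("pin angle",np.degrees(np.arctan2(*(e-pv)[::-1])))
R=84;a0=142.5;P0=pv+R*np.array([np.cos(np.radians(a0)),np.sin(np.radians(a0))])
yaw=s["tcp_rot"][2]+.1977;X=np.array([np.cos(yaw),np.sin(yaw)]);Y=np.array([np.sin(yaw),-np.cos(yaw)])
for k,a in enumerate(np.linspace(a0,270,11)[1:]):
    p=pv+R*np.array([np.cos(np.radians(a)),np.sin(np.radians(a))]);dd=p-P0;P0=p;print(round(a,1),p.round(1),"tx %.2f ty %.2f"%(dd@X/25,dd@Y/25))
E
```

```text
[-136.47966311   98.85450661] 41.52643516497124 0.13689358100112778 77.87423372268677
pin angle 142.58533562704636
155.2 [-146.3   83.2] tx 0.38 ty -0.64
168.0 [-152.2   65.5] tx 0.23 ty -0.71
180.8 [-154.    46.9] tx 0.07 ty -0.74
193.5 [-151.7   28.4] tx -0.09 ty -0.74
206.2 [-145.3   10.8] tx -0.26 ty -0.70
219.0 [-135.3   -4.9] tx -0.40 ty -0.63
231.8 [-122.  -18.] tx -0.53 ty -0.52
244.5 [-106.2  -27.8] tx -0.63 ty -0.39
257.2 [-88.5 -33.9] tx -0.71 ty -0.24
270.0 [-70. -36.] tx -0.74 ty -0.08
```

>>> step_arm --moves '[{"tx": 0.19, "ty": -0.32, "tz": -0.06, "ax": 0, "ay": 0, "az": 0}, {"tx": 0.19, "ty": -0.32, "tz": 0, "ax": 0, "ay": 0, "az": 0}, {"tx": 0.23, "ty": -0.71, "tz": 0, "ax": 0, "ay": 0, "az": 0}, {"tx": 0.07, "ty": -0.74, "tz": 0, "ax": 0, "ay": 0, "az": 0}, {"tx": 0, "ty": 0, "tz": 0, "ax": 0, "ay": 0, "az": 0}]'

```text
clock: 20.75
eef_pos: [403.4, 36.8, 41.8]
tcp_rot: [-3.14, -0.006, 2.94]
contact_force: [-9.5, 6.1, -1.8]
opening: 0.139
grasp_force: 80.7
```

>>> step_arm --moves '[{"tx": -0.09, "ty": -0.74, "tz": 0, "ax": 0, "ay": 0, "az": 0}, {"tx": -0.26, "ty": -0.7, "tz": 0, "ax": 0, "ay": 0, "az": 0}, {"tx": -0.4, "ty": -0.63, "tz": 0, "ax": 0, "ay": 0, "az": 0}, {"tx": 0, "ty": 0, "tz": 0, "ax": 0, "ay": 0, "az": 0}]'

```text
clock: 21.25
eef_pos: [412.3, -18.8, 41.9]
tcp_rot: [-3.139, -0.005, 2.94]
contact_force: [-8.4, -12.4, 0.2]
opening: 0.135
grasp_force: 80.9
```

```bash
python3 - <<'E'
from h import *
s=r.sense();print(g(s["eef_pos"]),s["eef_pos"][2],s["contact_force"],s["opening"])
E
```

```text
[-137.84581201   -7.79919543] 41.9043989764403 [ -8.40084314 -12.40428339   0.23441031] 0.13505743728179603
```

>>> step_arm --moves '[{"tx": -0.47, "ty": -0.56, "tz": 0, "ax": 0, "ay": 0, "az": 0}, {"tx": -0.63, "ty": -0.41, "tz": 0, "ax": 0, "ay": 0, "az": 0}, {"tx": 0, "ty": 0, "tz": 0, "ax": 0, "ay": 0, "az": 0}]'

```text
clock: 21.62
eef_pos: [438.3, -47.7, 42.3]
tcp_rot: [-3.141, 0.001, 2.94]
contact_force: [1.1, -7.3, -9.2]
opening: 0.127
grasp_force: 77.3
```

```bash
python3 - <<'E'
from h import *
s=r.sense();print(g(s["eef_pos"]),s["eef_pos"][2],s["contact_force"]@np.eye(3),g(s["contact_force"][:2]+O))
E
```

```text
[-106.63184041  -31.0335947 ] 42.27000217216063 [ 1.11920832 -7.25398507 -9.23152614] [ 2.52219614 -6.89285523]
```

>>> step_arm --moves '[{"tx": -0.68, "ty": -0.22, "tz": 0.03, "ax": 0, "ay": 0, "az": 0}, {"tx": -0.4, "ty": -0.06, "tz": 0, "ax": 0, "ay": 0, "az": 0}, {"tx": -0.38, "ty": -0.02, "tz": 0, "ax": 0, "ay": 0, "az": 0}, {"tx": 0, "ty": 0, "tz": 0, "ax": 0, "ay": 0, "az": 0}]'

```text
clock: 22.12
eef_pos: [457.6, -58.0, 39.4]
tcp_rot: [-3.141, -0.028, 2.94]
contact_force: [-41.0, 15.9, 27.2]
opening: 0.003
grasp_force: 22.4
```

```bash
python3 - <<'E'
from h import *
s=r.sense();print(g(s["eef_pos"]),s["eef_pos"][2],g(s["contact_force"][:2]+O),s["contact_force"][2])
E
```

```text
[-85.68105528 -37.40117658] 39.425870622830836 [-43.3808087    7.56739891] 27.202151773117524
```

The pin slipped out of the pads (opening 0.003) and something ahead pushes back with 43 N, so I'll back off and look.

>>> step_arm --moves '[{"tx": 0.8, "ty": 0, "tz": -0.1, "ax": 0, "ay": 0, "az": 0}, {"tx": 0, "ty": 0, "tz": 0, "ax": 0, "ay": 0, "az": 0}]'

```text
clock: 22.38
eef_pos: [452.4, -56.8, 44.7]
tcp_rot: [3.142, 0.001, 2.941]
contact_force: [0.6, 0.0, 0.2]
opening: 0.0
grasp_force: 0.0
```

```bash
python3 - <<'E'
from h import *
s=r.sense();print(g(s["eef_pos"]),s["eef_pos"][2],g(s["contact_force"][:2]+O),s["contact_force"][2])
im,d,K,T=grab("scene");im2,*_=grab("wrist")
c=np.zeros((500,800,3),np.uint8);c[:,:480]=cv2.resize(im[170:290,225:340],(480,500),interpolation=cv2.INTER_CUBIC);c[:250,480:]=cv2.resize(im2[150:400,160:480],(320,250))
cv2.imwrite("pics/c8.png",c[...,::-1])
E
```

```text
[-91.04263096 -37.21984444] 44.65290542514902 [0.55514885 0.12377771] 0.24990910215133458
```

View pics/c8.png

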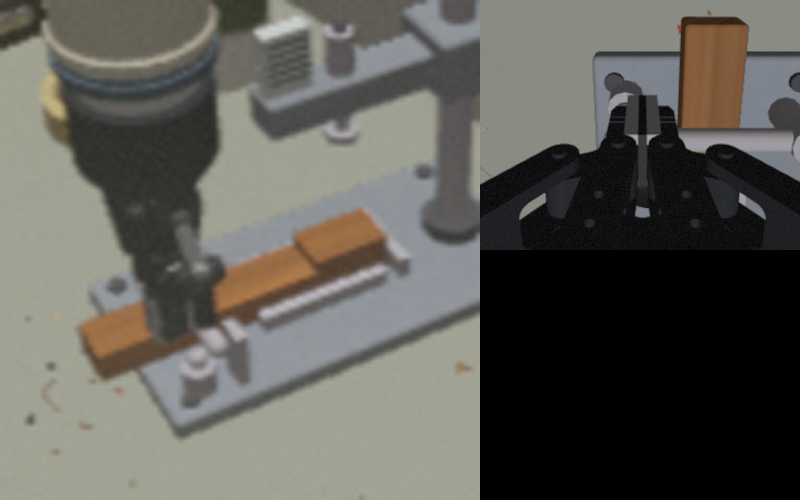

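The keeper tip lies between the ball post and the stop, close to shut, and the bar is still in place. I'll measure the keeper's angle.

```bash
cat > kp.py <<'E'
from h import *
im,d,K,T=grab("wrist");P=pts(d,K,T);G=g(P)
m=(P[...,2]>42)&(P[...,2]<58)&(im.min(2)>85)&(abs(G[...,0]+70)<40)&(G[...,1]>-60)&(G[...,1]<32)
q=G[m]; print(m.sum())
for y in range(-55,32,8):
    k=q[abs(q[:,1]-y)<4]
    if len(k)>5: print(y,len(k),np.percentile(k[:,0],[3,50,97]).round(1))
im,d,K,T=grab("scene");P=pts(d,K,T);G=g(P)
m=(P[...,2]>42)&(P[...,2]<58)&(im.min(2)>85)&(abs(G[...,0]+70)<40)&(G[...,1]>-65)&(G[...,1]<32)
q=G[m];print("scene",m.sum())
for y in range(-60,32,8):
    k=q[abs(q[:,1]-y)<4]
    if len(k)>2: print(y,len(k),np.percentile(k[:,0],[3,50,97]).round(1))
E
python3 kp.py
```

```text
1863
-23 8 [-76.8 -75.8 -74.2]
-15 263 [-76.7 -74.  -67.8]
-7 308 [-76.5 -73.3 -67.1]
1 222 [-76.5 -74.5 -71.7]
9 274 [-76.6 -73.9 -69.1]
17 323 [-76.4 -73.  -66.7]
25 335 [-76.5 -73.2 -66.6]
scene 81
-60 11 [-68.1 -58.  -55. ]
-52 35 [-81.6 -68.9 -55. ]
-44 32 [-82.  -67.5 -55.1]
-36 3 [-75.  -73.9 -65.5]
```

The keeper's near edge stays at gauge x≈-76.5 along its whole length (angle about 0.004 rad), so it has snapped shut. Now I'll rise and go over the carriage fin.

>>> step_arm --moves '[{"tx": 0.1, "ty": 0, "tz": -1, "ax": 0, "ay": 0, "az": 0}, {"tx": 0, "ty": 0, "tz": -1, "ax": 0, "ay": 0, "az": 0}, {"tx": 0, "ty": 0, "tz": -1, "ax": 0, "ay": 0, "az": 0}, {"tx": 0, "ty": 0, "tz": -1, "ax": 0, "ay": 0, "az": 0}, {"tx": 0, "ty": 0, "tz": -1, "ax": 0, "ay": 0, "az": 0}]'

```text
clock: 23.2
eef_pos: [450.7, -56.5, 170.4]
tcp_rot: [3.142, 0.001, 2.941]
contact_force: [0.3, 1.2, 0.4]
opening: -0.005
grasp_force: 0.0
```

>>> step_arm --moves '[{"tx": 0, "ty": 0, "tz": -1, "ax": 0, "ay": 0, "az": 0}, {"tx": 0, "ty": 0, "tz": -1, "ax": 0, "ay": 0, "az": 0}, {"tx": -0.5, "ty": 0.7, "tz": -0.2, "ax": 0, "ay": 0, "az": 0}, {"tx": -0.5, "ty": 0.8, "tz": 0, "ax": 0, "ay": 0, "az": 0}, {"tx": 0, "ty": 0, "tz": 0, "ax": 0, "ay": 0, "az": 0}]' --gripper 0.5 --newtons 100

```text
clock: 23.82
eef_pos: [483.2, -23.3, 223.7]
tcp_rot: [3.141, 0.0, 2.942]
contact_force: [-0.3, -0.3, 0.1]
opening: 0.502
grasp_force: 0.0
```

```bash
python3 - <<'E'
from h import *
s=r.sense();print(g(s["eef_pos"]),s["eef_pos"][2],s["contact_force"],s["tcp_rot"])
im,d,K,T=grab("wrist");P=pts(d,K,T);G=g(P)
m=(P[...,2]>180)&(P[...,2]<215)&(im.min(2)>110)&(abs(G[...,0]-5)<35)&(abs(G[...,1])<14)
if m.sum(): print("fin wrist",m.sum(),G[m].min(0),G[m].max(0),np.percentile(P[m][:,2],[5,50,95]))
im,d,K,T=grab("top");P=pts(d,K,T);G=g(P)
m=(P[...,2]>190)&(P[...,2]<215)&(im.min(2)>140)&(abs(G[...,0]-5)<35)&(abs(G[...,1])<14)
if m.sum(): print("fin top",m.sum(),G[m].min(0),G[m].max(0),np.median(G[m],0),np.median(P[m][:,2]))
im,d,K,T=grab("scene");P=pts(d,K,T);G=g(P);np.savez("s9.npz",im=im,d=d,K=K,T=T)
m=(abs(G[...,0]-40)<16)&(abs(G[...,1])<16)&(P[...,2]>85)&(P[...,2]<140);print("foot scene",m.sum(),np.percentile(P[m][:,2],[0,2,10,50]))
E
```

```text
[-67.41059185   1.68706993] 223.6807325217139 [-0.28861748 -0.32707497  0.13825695] [3.14125216e+00 1.85896213e-04 2.94238844e+00]
fin wrist 762 [-11.1746023   -6.76794799] [34.2105143   6.32532105] [203.43876273 205.02147526 205.97316676]
foot scene 45 [117.24206191 117.44651135 120.33997273 123.84449783]
```

>>> step_arm --moves '[{"tx": -0.9, "ty": -0.07, "tz": 0, "ax": 0, "ay": 0, "az": 0}, {"tx": -0.9, "ty": 0, "tz": 0, "ax": 0, "ay": 0, "az": 0}, {"tx": -0.7, "ty": 0, "tz": 0, "ax": 0, "ay": 0, "az": 0}, {"tx": -0.4, "ty": 0, "tz": 0, "ax": 0, "ay": 0, "az": 0}, {"tx": 0, "ty": 0, "tz": 0, "ax": 0, "ay": 0, "az": 0}]'

```text
clock: 24.6
eef_pos: [552.4, -40.9, 223.9]
tcp_rot: [-3.142, -0.001, 2.941]
contact_force: [0.5, 0.8, 0.0]
opening: 0.501
grasp_force: 0.0
```

>>> step_arm --moves '[{"tx": 0, "ty": 0, "tz": 0.6, "ax": 0, "ay": 0, "az": 0}, {"tx": 0, "ty": 0, "tz": 0.8, "ax": 0, "ay": 0, "az": 0}, {"tx": 0, "ty": 0, "tz": 0.7, "ax": 0, "ay": 0, "az": 0}, {"tx": 0, "ty": 0, "tz": 0.35, "ax": 0, "ay": 0, "az": 0}, {"tx": 0, "ty": 0, "tz": 0, "ax": 0, "ay": 0, "az": 0}]'

```text
clock: 25.22
eef_pos: [551.8, -40.7, 162.3]
tcp_rot: [-3.141, -0.001, 2.941]
contact_force: [0.0, 0.1, -0.1]
opening: 0.499
grasp_force: 0.0
```

>>> step_arm --moves '[{"tx": 0, "ty": 0, "tz": 0, "ax": 0, "ay": 0, "az": 0}, {"tx": 0, "ty": 0, "tz": 0, "ax": 0, "ay": 0, "az": 0}, {"tx": 0, "ty": 0, "tz": 0, "ax": 0, "ay": 0, "az": 0}, {"tx": 0, "ty": 0, "tz": 0, "ax": 0, "ay": 0, "az": 0}]' --gripper 0 --newtons 100

```text
clock: 25.72
eef_pos: [553.2, -38.9, 163.8]
tcp_rot: [3.138, 0.001, 2.941]
contact_force: [1.7, 10.2, 0.5]
opening: 0.125
grasp_force: 97.7
```

```bash
python3 - <<'E'
from h import *
s=r.sense();print(g(s["eef_pos"]),s["eef_pos"][2],s["contact_force"],s["tcp_rot"],s["opening"],s["grasp_force"])
E
```

```text
[4.27339919 0.14868817] 163.7905608077748 [ 1.7038461  10.22882958  0.54650629] [3.13845599e+00 1.40233159e-03 2.94061819e+00] 0.1252702260435301 97.706698179245
```

>>> step_arm --moves '[{"tx": 0, "ty": 0.07, "tz": 0.2, "ax": 0, "ay": 0, "az": 0}, {"tx": 0, "ty": 0, "tz": 0.4, "ax": 0, "ay": 0, "az": 0}, {"tx": 0, "ty": 0, "tz": 0.5, "ax": 0, "ay": 0, "az": 0}, {"tx": 0, "ty": 0, "tz": 0.5, "ax": 0, "ay": 0, "az": 0}, {"tx": 0, "ty": 0, "tz": 0.4, "ax": 0, "ay": 0, "az": 0}]'

```text
clock: 26.35
eef_pos: [553.3, -38.8, 113.8]
tcp_rot: [3.141, 0.001, 2.941]
contact_force: [-1.2, 1.9, 7.1]
opening: 0.124
grasp_force: 99.0
```

```bash
cat > ft.py <<'E'
from h import *
s=r.sense();print(s["eef_pos"].round(2),s["contact_force"].round(2),s["opening"])
im,d,K,T=grab("scene");P=pts(d,K,T);G=g(P)
m=(abs(G[...,0]-40)<16)&(abs(G[...,1])<16)&(P[...,2]>48)&(P[...,2]<140)&(im.max(2)-im.min(2)<30)
print("foot low",m.sum(),np.percentile(P[m][:,2],[0,2,10,50]) if m.sum() else None)
m=(P[...,2]>100)&(im.min(2)>130)&(abs(G[...,0]-5)<22)&(abs(G[...,1])<10);print("fin top",m.sum(),np.percentile(P[m][:,2],[90,98]) if m.sum() else None)
E
python3 ft.py
```

```text
[553.27 -38.82 113.84] [-1.16  1.92  7.08] 0.12375068866932042
foot low 235 [ 68.95415135  69.82580429  74.04234156 111.99479323]
fin top 41 [163.04317038 426.47412074]
```

>>> step_arm --moves '[{"tx": 0, "ty": 0, "tz": 0.2, "ax": 0, "ay": 0, "az": 0}, {"tx": 0, "ty": 0, "tz": 0.2, "ax": 0, "ay": 0, "az": 0}, {"tx": 0, "ty": 0, "tz": 0.1, "ax": 0, "ay": 0, "az": 0}, {"tx": 0, "ty": 0, "tz": 0.1, "ax": 0, "ay": 0, "az": 0}, {"tx": 0, "ty": 0, "tz": 0.04, "ax": 0, "ay": 0, "az": 0}]'

```text
clock: 27.02
eef_pos: [553.2, -38.9, 97.9]
tcp_rot: [3.141, 0.001, 2.941]
contact_force: [-2.1, 1.8, 5.7]
opening: 0.125
grasp_force: 99.2
```

>>> step_arm --moves '[{"tx": 0, "ty": 0, "tz": 0.04, "ax": 0, "ay": 0, "az": 0}, {"tx": 0, "ty": 0, "tz": 0.04, "ax": 0, "ay": 0, "az": 0}]'

```text
clock: 27.28
eef_pos: [553.3, -38.8, 96.0]
tcp_rot: [3.141, 0.001, 2.941]
contact_force: [-1.3, 2.3, 6.5]
opening: 0.126
grasp_force: 99.2
```

```bash
python3 ft.py
```

```text
[553.26 -38.84  96.01] [-1.31  2.33  6.48] 0.1256754280070922
foot low 245 [51.49867442 54.37512012 56.88837413 95.91759187]
fin top 8 [408.43669051 408.46846498]
```

>>> step_arm --moves '[{"tx": 0, "ty": 0, "tz": 0.04, "ax": 0, "ay": 0, "az": 0}, {"tx": 0, "ty": 0, "tz": 0.04, "ax": 0, "ay": 0, "az": 0}]'

```text
clock: 27.58
eef_pos: [553.3, -38.8, 94.1]
tcp_rot: [3.141, 0.001, 2.941]
contact_force: [-1.3, 1.8, 6.1]
opening: 0.121
grasp_force: 99.2
```

>>> step_arm --moves '[{"tx": 0, "ty": 0, "tz": 0.04, "ax": 0, "ay": 0, "az": 0}]'

```text
clock: 27.7
eef_pos: [553.3, -38.8, 93.0]
tcp_rot: [3.141, 0.001, 2.941]
contact_force: [-1.9, 2.2, 5.3]
opening: 0.122
grasp_force: 99.2
```

>>> step_arm --moves '[{"tx": 0, "ty": 0, "tz": 0.04, "ax": 0, "ay": 0, "az": 0}]'

```text
clock: 27.82
eef_pos: [553.3, -38.8, 92.0]
tcp_rot: [3.141, 0.001, 2.941]
contact_force: [-1.2, 2.5, 6.0]
opening: 0.124
grasp_force: 99.2
```

>>> step_arm --moves '[{"tx": 0, "ty": 0, "tz": 0.04, "ax": 0, "ay": 0, "az": 0}]'

```text
clock: 27.95
eef_pos: [553.3, -38.8, 91.1]
tcp_rot: [3.141, 0.001, 2.941]
contact_force: [-2.0, 1.7, 8.2]
opening: 0.124
grasp_force: 99.4
```

>>> step_arm --moves '[{"tx": 0, "ty": 0, "tz": 0.04, "ax": 0, "ay": 0, "az": 0}]'

```text
clock: 28.08
eef_pos: [553.3, -38.8, 90.2]
tcp_rot: [3.141, 0.001, 2.941]
contact_force: [-2.5, 1.5, 9.0]
opening: 0.124
grasp_force: 99.5
```

>>> step_arm --moves '[{"tx": 0, "ty": 0, "tz": 0.04, "ax": 0, "ay": 0, "az": 0}]'

```text
clock: 28.2
eef_pos: [553.3, -38.8, 89.3]
tcp_rot: [3.141, 0.001, 2.941]
contact_force: [-3.3, 1.9, 9.6]
opening: 0.124
grasp_force: 99.6
```

>>> step_arm --moves '[{"tx": 0, "ty": 0, "tz": 0.04, "ax": 0, "ay": 0, "az": 0}]'

```text
clock: 28.32
eef_pos: [553.3, -38.8, 88.3]
tcp_rot: [3.141, 0.001, 2.941]
contact_force: [-3.1, 2.3, 11.0]
opening: 0.124
grasp_force: 99.7
```

```bash
python3 ft.py
```

```text
[553.28 -38.83  88.34] [-3.06  2.26 10.96] 0.12376459098216205
foot low 229 [48.1314161  49.15693264 53.72429243 88.64878647]
fin top 10 [400.77700842 401.04823898]
```

Contact came at TCP z≈91.5 (force stepped from 6 to 8.2 N), so it's now pushed in about 3 mm. Half travel is z≈85.5.

>>> step_arm --moves '[{"tx": 0, "ty": 0, "tz": 0.04, "ax": 0, "ay": 0, "az": 0}, {"tx": 0, "ty": 0, "tz": 0.04, "ax": 0, "ay": 0, "az": 0}, {"tx": 0, "ty": 0, "tz": 0.04, "ax": 0, "ay": 0, "az": 0}]'

```text
clock: 28.75
eef_pos: [553.3, -38.9, 85.5]
tcp_rot: [3.141, 0.001, 2.941]
contact_force: [-3.1, 2.1, 11.2]
opening: 0.121
grasp_force: 99.9
```

>>> step_arm --moves '[{"tx": 0, "ty": 0, "tz": 0, "ax": 0, "ay": 0, "az": 0}, {"tx": 0, "ty": 0, "tz": 0, "ax": 0, "ay": 0, "az": 0}]'

```text
clock: 29.0
eef_pos: [553.3, -38.8, 85.4]
tcp_rot: [3.141, 0.001, 2.941]
contact_force: [-2.7, 2.0, 10.1]
opening: 0.121
grasp_force: 99.9
```

>>> step_arm --moves '[{"tx": 0, "ty": 0, "tz": 0, "ax": 0, "ay": 0, "az": 0}, {"tx": 0, "ty": 0, "tz": 0, "ax": 0, "ay": 0, "az": 0}, {"tx": 0, "ty": 0, "tz": 0, "ax": 0, "ay": 0, "az": 0}, {"tx": 0, "ty": 0, "tz": 0, "ax": 0, "ay": 0, "az": 0}]' --gripper 0.5

```text
clock: 29.5
eef_pos: [552.6, -39.1, 83.9]
tcp_rot: [-3.142, -0.0, 2.941]
contact_force: [-0.1, -1.1, -0.6]
opening: 0.506
grasp_force: 0.0
```

>>> step_arm --moves '[{"tx": 0, "ty": 0, "tz": -0.4, "ax": 0, "ay": 0, "az": 0}, {"tx": 0, "ty": 0, "tz": -0.8, "ax": 0, "ay": 0, "az": 0}, {"tx": 0, "ty": 0, "tz": -1, "ax": 0, "ay": 0, "az": 0}, {"tx": 0, "ty": 0, "tz": -1, "ax": 0, "ay": 0, "az": 0}, {"tx": 0, "ty": 0, "tz": -1, "ax": 0, "ay": 0, "az": 0}]'

```text
clock: 30.12
eef_pos: [552.8, -39.0, 190.5]
tcp_rot: [3.142, 0.001, 2.941]
contact_force: [0.0, -0.8, -0.3]
opening: 0.504
grasp_force: 0.0
```

>>> step_arm --moves '[{"tx": 1, "ty": 0, "tz": -0.5, "ax": 0, "ay": 0, "az": 0}, {"tx": 1, "ty": 0, "tz": 0, "ax": 0, "ay": 0, "az": 0}, {"tx": 1, "ty": 0, "tz": 0, "ax": 0, "ay": 0, "az": 0}, {"tx": 1, "ty": 0, "tz": 0, "ax": 0, "ay": 0, "az": 0}, {"tx": 0, "ty": 0, "tz": 0, "ax": 0, "ay": 0, "az": 0}]'

```text
clock: 30.75
eef_pos: [453.6, -18.9, 202.1]
tcp_rot: [3.142, 0.0, 2.941]
contact_force: [-0.3, 0.5, 0.3]
opening: 0.501
grasp_force: 0.0
```

```bash
python3 kp.py; python3 - <<'E'
from h import *
im,d,K,T=grab("wrist");P=pts(d,K,T);G=g(P)
# fin top, stem/sleeve near gauge x 40, relative to arm top
m=(im.min(2)>110)&(abs(G[...,0]-5)<14)&(abs(G[...,1])<6)&(P[...,2]>100);print("fin top wrist",m.sum(),np.median(P[m][:,2]) if m.sum() else None)
im,d,K,T=grab("scene");P=pts(d,K,T);G=g(P)
m=(abs(G[...,0]-40)<14)&(abs(G[...,1])<12)&(P[...,2]>44);print("scene stem top",np.percentile(P[m][:,2],[90,99,100]))
m=(im.min(2)>130)&(abs(G[...,0]-5)<18)&(abs(G[...,1])<9);print("fin top scene",np.percentile(P[m][:,2],[90,99]))
z=np.load("s9.npz");P=pts(z["d"],z["K"],z["T"]);G=g(P);m=(abs(G[...,0]-40)<14)&(abs(G[...,1])<12)&(P[...,2]>44);print("before: stem top",np.percentile(P[m][:,2],[90,99,100]));m=(z["im"].min(2)>130)&(abs(G[...,0]-5)<18)&(abs(G[...,1])<9);print("fin",np.percentile(P[m][:,2],[90,99]))
cv2.imwrite("pics/end.png",cv2.resize(im[130:290,220:380],(600,600),interpolation=cv2.INTER_CUBIC)[...,::-1])
E
```

```text
1078
-55 126 [-76.3 -63.1 -55.7]
-47 167 [-84.1 -73.7 -56.7]
-39 24 [-78.2 -76.6 -74. ]
-31 57 [-77.2 -75.1 -67.3]
-23 96 [-76.9 -73.2 -67. ]
-15 102 [-76.6 -72.7 -67.1]
-7 87 [-76.5 -72.5 -67.1]
1 86 [-76.5 -72.7 -66.9]
9 99 [-76.4 -72.6 -67. ]
17 94 [-76.9 -72.9 -66.9]
25 100 [-76.8 -72.9 -67. ]
scene 155
-60 7 [-61.1 -58.5 -55.7]
-52 41 [-79.9 -67.3 -54.6]
-44 29 [-82.4 -68.4 -54.8]
-36 4 [-75.9 -74.3 -65.5]
-28 3 [-74.6 -74.4 -73.4]
-20 4 [-74.9 -74.1 -72.3]
-12 11 [-75.3 -72.8 -69. ]
-4 10 [-74.7 -72.2 -66.9]
4 12 [-74.6 -69.8 -64.7]
12 11 [-74.8 -70.3 -64.3]
20 13 [-75.2 -72.7 -65.1]
28 10 [-75.2 -70.3 -65.8]
fin top wrist 393 126.59017628477451
scene stem top [113.9188145  124.21492796 124.61226624]
fin top scene [128.27441398 129.0636244 ]
before: stem top [190.90339102 195.90907293 196.26554833]
fin [206.42933513 206.84392528]
```

View pics/end.png

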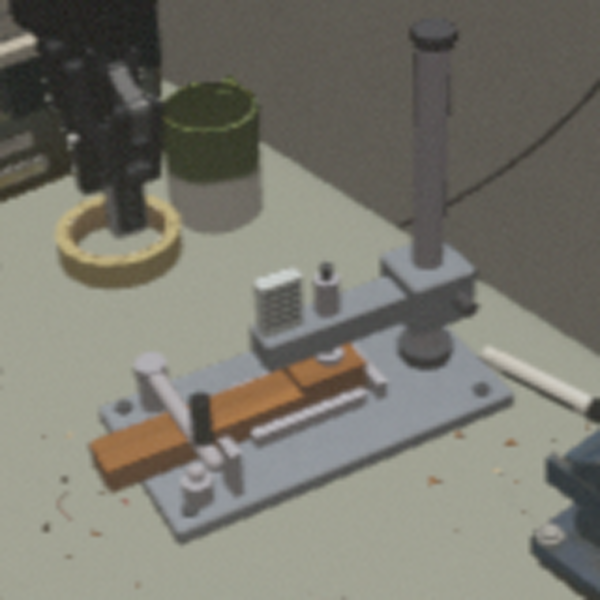

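The final scene view shows the bar in the nest, the keeper shut against its stop, the foot on the head and the dark stem risen about 6 mm above the sleeve. The carriage dropped 78.4 mm, which matches the arm's travel, so the grip didn't slip. Tape and marker look untouched. I'll hand it in.

```bash
python3 -c "
from rig import workorder
print(workorder.sign_off())"
```

```text
the job is handed in; nothing more can be done
None
```

I handed the job in with the bar lying in the nest, the keeper snapped shut, and the foot on the bar's head pushed in about 6 mm; no verdict came back, and one push of about 43 N with the fingertips while shutting the keeper may exceed the 40 N limit if fingers count.

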